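# Lap the last slat onto a chip guard

### The job

Finish the sloping chip guard. Draw the loose steel slat out of its sleeve by the end tab until it is clear, let go of it so that it lies on the tray, then take it again by the rib at its middle and lay it on the slope as the next course: lower edge along the scribed line of the course below, ends flush with that course, lying flat on it. Do not drop the slat, and leave the small parts on the bench where they are.

Things in the scene. Friction and masses are not known exactly. Their poses are not given: they have to be found in the camera images.
- slat: Loose flat steel slat, 64 mm (own x) by 140 mm (own y), 5 mm thick, about 0.3 kg; origin mid-underside, z out of its top. Lower edge at -x (nearer the rib), upper edge at +x. It starts in the tray's sleeve, lower edge on the tray's -x side, 40 to 60 mm of its +y end sticking out.
- slat_tab (a point): Middle of the upright pull tab at the slat's +y end (8 mm thick along slat y, 32 mm wide, outer face flush with the slat's end), at x = -10, y = +66 mm, 14.5 mm above the underside; the tab's top is 21 mm above the underside. Axes as the slat. Grip it along slat y.
- slat_rib (a point): Middle of the upright grip rib on the slat (10 mm thick along slat x, 60 mm long along y), at x = -10, y = 0, 15.5 mm above the underside; the rib's top is 23 mm above the underside. Axes as the slat. Grip it along slat x.
- slat_edge (a point): Middle of the slat's lower edge, on its underside (x = -32 mm of the slat); axes as the slat.
- tray: Fixed aluminium tray, 92 mm (own x) by 290 mm (own y), floor 10 mm above the bench; origin mid-foot. A sleeve covers y = -145 to -40 mm (roof top 44 mm above the bench); the rest is open between 3 mm guide rails 70 mm apart. Pull the slat along tray +y: it is wholly out once its middle is past y = +30 mm and wholly on the tray up to y = +75 mm.
- mouth (a point): Middle of the sleeve's open mouth at the tray floor (tray y = -40 mm); axes as the tray.
- lap_line (a point): Middle of the black scribed line on the top face of the upper of the guard's two fixed courses (same slats), 44 mm up from its lower edge. x up the slope along that face (16 degrees above level), y along the line, z out of the face. The laid slat has these axes: slat_edge on lap_line, lowest 20 mm on the course below, upper edge on the grey deck.
- guard: Fixed chip guard, a sloping deck on a foot 176 by 170 mm, rising along its +x away from the robot; origin mid-foot. It carries two fixed lapped courses with ribs and tabs like the slat's; the upper course's rib stands 44 mm down-slope of the laid slat's rib, 34 mm clear between them. Friction holds a laid slat.
- ring: Bystander: plain steel setting ring, 45 mm across, 12 mm high; origin at the middle of its foot.
- collet: Bystander: spring collet, 28 mm across, 36 mm high, standing; origin at the middle of its foot.
- nut: Bystander: hexagonal steel nut with a collar, 29 by 26 mm, 23 mm high; origin at the middle of its foot.

How it is judged:
On the way, in this order (a step that is already met when the one before it is completed fails the run):
1. the slat has been drawn wholly out of the sleeve and lies on the tray, let go (y of slat in the frame of mouth between 0.07 and 0.15 m and z of slat in the frame of mouth below 0.004 m and contact force between slat and the fingers below 0.1 N and linear speed of slat below 0.02 m/s), for 0.2 s.
2. the slat is lifted off the tray, held by the rib at its middle (z of slat in the frame of mouth above 0.025 m and contact force between slat and the fingers above 0.5 N and distance between the grasp point and slat_rib below 0.03 m), for 0.2 s.
At the end, for the whole second after the job is handed in: The slat rests, released, flat on the course below and on the deck (parallel within 0.05 rad, no gap over 3 mm), its lower edge within 4 mm of the scribed line and square to it within 0.05 rad, its ends within 5 mm of those of the course below (x of slat_edge in the frame of lap_line between -0.004 and 0.004 m and y of slat_edge in the frame of lap_line between -0.005 and 0.005 m and z of slat_edge in the frame of lap_line between -0.002 and 0.003 m and angle between the y axis of slat and the y axis of lap_line, either way round below 0.05 rad and angle between the z axis of slat and the z axis of lap_line, either way round below 0.05 rad and contact force between slat and the fingers below 0.1 N and linear speed of slat below 0.01 m/s); the robot touches nothing.
It fails at once if the slat is dropped (linear speed of slat above 0.45 m/s and contact force between slat and the fingers below 0.05 N).
It fails at once if a bystander part is shifted by more than 30 mm (distance of any of ring, collet, nut from where it was at the start of the episode above 0.03 m).
It also fails if it takes over 48 s, if anything falls off the work surface, if the arm or the gripper's body presses on something with over 40 N, if the wrist force passes 120 N, or if a joint passes its speed limit or range.

### The arm

A 6-joint arm with a two-finger parallel gripper is mounted at the origin on a cart in front of the work surface, level with it; the furniture and walls round the work are solid. World frame = base frame: x ahead of the robot, y to its left, z up, the work surface at z = 0. Lengths are in m, angles in rad, forces in N, time in s.
With the tool pointing down it reaches from about 0.4 to 0.825 m from the base axis. Payload 7 kg.
Tool frame: the origin (TCP) lies at the centre of the arm's flange, where the gripper is bolted on; the fingertips stand 178 mm ahead of it and the grasp point (between the pads) lies 159 mm ahead of it; x points along the fingers, y is the direction in which the jaws open and shut, and the axes are right-handed (so a half turn about x gives the same grasp; the last joint's range is limited). The gripper opens to 88 mm and grips with 3 to 60 N. Pads are 19 mm wide; open, the fingers measure 130 mm over their backs; the gripper's body (78 mm by 193 mm) begins 47 mm behind the grasp point.
Start: joints at [-0.897, 0.359, 0.012, 0, -1.224, -0.288], TCP at [0.254, -0.625, 0.405] pointing down, gripper open.
Joint ranges: [-3.07, 3.07], [-1.43, 2.12], [-1.02, 1.25], [-3.03, 1.67], [-3.05, -0], [-3.03, 3.03]. Speed limits (rad/s): [2.39, 2.39, 3.01, 3.14, 3.14, 3.14].

### API

Orientations are given as [roll, pitch, yaw] about the fixed x, y, z axes, in that order (R = Rz(yaw) Ry(pitch) Rx(roll)).
In Python, from station import status, viewer, arm gives the robot as it stands. The module is installed in compiled form; this text tells all that it offers.
- The arm moves only by the tool apply_moves, never from a script. Its argument "commands" is a list of rows, each an object of numbers: "dx", "dy", "dz": the shift along the world's x, y, z in mm; "spin": the turn about the world's z in degrees; "hand": the closure, from 0 (fully open) to 1 (shut). A call has exactly 5 rows; each row shifts and turns the commanded pose from where the row before left it; what a row does not reach is not made up. A row lasts 1/8 s, in which the tool goes at most 62.5 mm and 10.7 degrees, less where a joint would pass 70% of its speed; a pose out of reach is approached as far as the arm can. A call is refused whole if a number of a shift passes 62.5 or a number of a turn 10.7, either way. A call with a gripper value outside its range is refused whole. The fingers move at their own pace and stop on an object; "grip_force" is the grip in N (left out, the last holds). Time passes only in rows, so rows that do not move let the fingers close, or fill a call up. It gives the time, the measured TCP pose, the force and the opening at its end, in the units of the state.
- status.get_state(): the state, without advancing time (a new reading comes with each control period).
- viewer.grab_frame(name): name is "scene" or "side" or "wrist"; returns the picture (400x640x3 uint8, red, green, blue); there is no depth.
- viewer.camera_info(name): a dict with "fx", "fy", "cx", "cy" (pixels), "eye" and "attitude" of the camera in the world; the wrist camera has in their place "T_tool_cam" (4x4, takes a point from camera to tool coordinates, whose origin is the TCP and whose axes are the tool frame's). Camera axes: x right, y up, looking along -z (the intrinsics and any distortion apply to the point x, -y, -z); pixel columns grow to the right and rows downward; lengths in m; the calibration is good to about 2 mm. A picture is of the moment at which its call begins: read the wrist's pose just before it. camera_info takes no time and is no camera call.
- arm.job_done(): hands the job in, once; it reports no verdict.
The state is a dict: "t": time; "q": joint angles; "qd": joint speeds; "joint_efforts": joint torques, N m; "eef_pos": TCP position; "ee_rot": TCP orientation; "force": force on the tool from outside, world axes, zero at the start; "moment": the same for the moment, N m; "width": finger opening in m.
Only numpy, scipy, OpenCV 4.12 (cv2) and the standard library are available. Lean on these libraries where they do the work, as an engineer would, in place of code of your own. Each camera call takes 0.05 s, during which the arm holds its last target.

## Working session

There is one attempt and no reset: what is moved stays moved. The work goes in short steps, Python scripts to look and compute and a tool call to move; the robot and the scene stay as the last step left them, time stands still between calls to the robot, and variables do not carry over. Pictures are saved under pics/ and viewed, and the job is handed in when it is done.

Besides the shell and the picture viewer there is one more tool, called by a JSON object that holds its "name" and its "arguments", one argument or row to a line. apply_moves: Moves the arm, as the interface text tells. Its arguments: {"type":"object","properties":{"commands":{"type":"array","items":{"type":"object","properties":{"dx":{"type":"number"},"dy":{"type":"number"},"dz":{"type":"number"},"spin":{"type":"number"},"hand":{"type":"number"}}}},"grip_force":{"type":"number"}},"required":["commands"]}

```bash
mkdir -p pics; ls; python3 - <<'E'
from station import status, viewer, arm
import cv2
print(status.get_state())
for n in ["scene","side","wrist"]:
    print(n,viewer.camera_info(n))
    cv2.imwrite(f"pics/{n}0.png",viewer.grab_frame(n)[:,:,::-1])
E
```

```text
pics
{'t': 0.0, 'q': array([-8.96897521e-01,  3.59362378e-01,  1.10764695e-02, -3.33522957e-04,
       -1.22409876e+00, -2.88072637e-01]), 'qd': array([-0.00101453, -0.00091553, -0.00016428,  0.00162378, -0.00121182,
       -0.00030952]), 'joint_efforts': array([ 3.01761529e-04, -5.82709837e+01,  2.93050110e+01,  6.99681491e+00,
        6.75234071e-03, -1.76414642e-04]), 'eef_pos': array([ 0.25392635, -0.62520942,  0.40374896]), 'ee_rot': array([1.66400094, 1.56917733, 2.04971353]), 'force': array([-0.42829987,  0.19132447,  0.71815039]), 'moment': array([0.01805498, 0.01854342, 0.01501285]), 'width': 0.08786128341837467}
scene {'fx': 515.3303123465765, 'fy': 515.3303123465765, 'cx': 310.8649087247817, 'cy': 187.17074513824988, 'eye': array([-0.05364322,  0.72520967,  0.62451414]), 'attitude': array([ 1.02457195,  0.00484683, -2.47310387])}
side {'fx': 500.7347551190731, 'fy': 500.7347551190731, 'cx': 316.77674583712405, 'cy': 196.5285289923247, 'eye': array([0.0713146 , 0.79629591, 0.90732165]), 'attitude': array([ 0.82665028,  0.01731946, -2.61944714])}
wrist {'fx': 323.8440997308714, 'fy': 323.8440997308714, 'cx': 320.9652667812973, 'cy': 194.9141778928308, 'T_tool_cam': array([[ 4.62545006e-04,  3.05524408e-01, -9.52184132e-01,
         1.99130896e-02],
       [ 9.99999821e-01, -5.02873380e-04,  3.24417118e-04,
        -8.60705213e-04],
       [-3.79710705e-04, -9.52184112e-01, -3.05524586e-01,
        -8.35997009e-02],
       [ 0.00000000e+00,  0.00000000e+00,  0.00000000e+00,
         1.00000000e+00]])}
```

View pics/scene0.png

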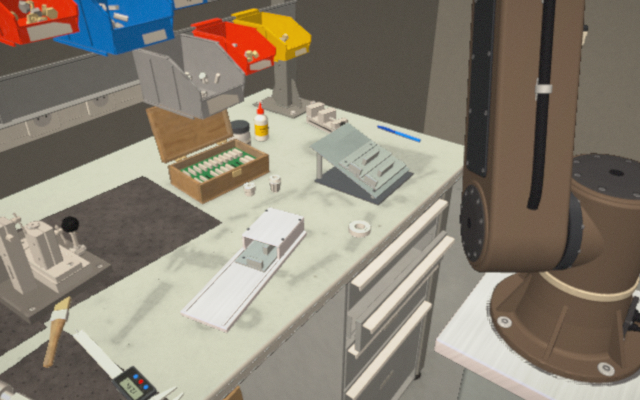

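View pics/side0.png

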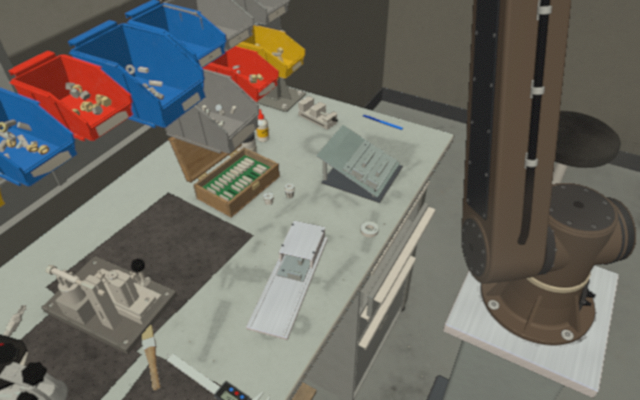

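View pics/wrist0.png

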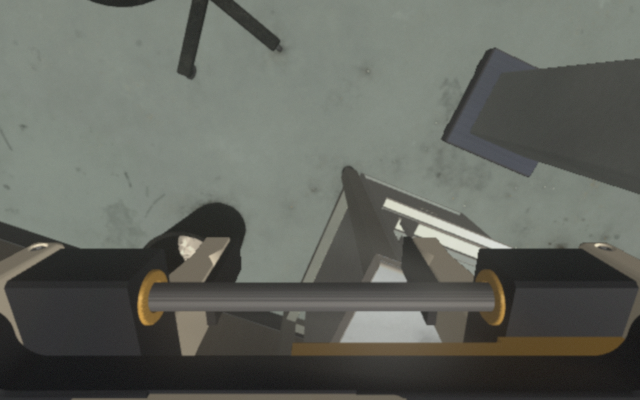

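```bash
cat > h.py <<'E'
import numpy as np, cv2
from scipy.spatial.transform import Rotation as Ro
from station import status, viewer, arm
def cam(n, st=None):
    c=viewer.camera_info(n)
    if n!='wrist':
        return c, Ro.from_euler('xyz',c['attitude']).as_matrix(), np.array(c['eye'])
    st=st or status.get_state()
    R=Ro.from_euler('xyz',st['ee_rot']).as_matrix(); T=c['T_tool_cam']
    return c, R@T[:3,:3], R@T[:3,3]+st['eef_pos']
def ray(n,uv,st=None):
    c,R,e=cam(n,st); d=R@np.array([(uv[0]-c['cx'])/c['fx'],-(uv[1]-c['cy'])/c['fy'],-1.])
    return e,d/np.linalg.norm(d)
def onz(n,uv,z,st=None):
    e,d=ray(n,uv,st); return e+d*(z-e[2])/d[2]
def proj(n,p,st=None):
    c,R,e=cam(n,st); q=R.T@(np.array(p)-e); return np.array([c['cx']-c['fx']*q[0]/q[2], c['cy']+c['fy']*q[1]/q[2]])
def tri(obs,st=None):
    A=np.zeros((3,3));b=np.zeros(3)
    for n,uv in obs:
        e,d=ray(n,uv,st);P=np.eye(3)-np.outer(d,d);A+=P;b+=P@e
    return np.linalg.solve(A,b)
def crop(n,x0,y0,x1,y1,s,out,img=None):
    im=viewer.grab_frame(n)[:,:,::-1] if img is None else img
    cv2.imwrite(out,cv2.resize(im[y0:y1,x0:x1],None,fx=s,fy=s,interpolation=cv2.INTER_CUBIC))
E
python3 - <<'E'
from h import *
a=cv2.imread('pics/scene0.png');b=cv2.imread('pics/side0.png')
crop('',170,195,320,335,5,'pics/c1.png',a)
crop('',300,110,430,210,6,'pics/c2.png',a)
crop('',235,210,345,345,4,'pics/c3.png',b)
crop('',300,115,430,215,6,'pics/c4.png',b)
for n,uv in [('scene',(359,228)),('side',(370,228)),('scene',(250,190)),('scene',(275,185)),('side',(268,199)),('side',(290,190)),('scene',(222,325)),('side',(280,333))]: print(n,uv,onz(n,uv,0.01))
E
```

```text
scene (359, 228) [ 0.39922119 -0.00098328  0.01      ]
side (370, 228) [ 0.39844576 -0.00475223  0.01      ]
scene (250, 190) [0.67700575 0.02856421 0.01      ]
scene (275, 185) [ 0.64672831 -0.02290746  0.01      ]
side (268, 199) [0.67889495 0.02963919 0.01      ]
side (290, 190) [ 0.6469098  -0.02853002  0.01      ]
scene (222, 325) [0.42476212 0.35311471 0.01      ]
side (280, 333) [0.43135664 0.35254347 0.01      ]
```

View pics/c1.png

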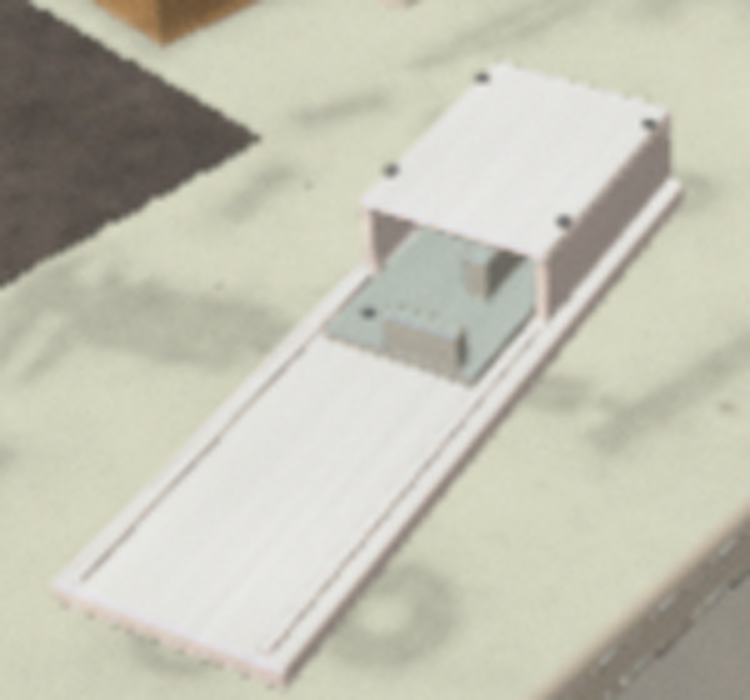

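View pics/c2.png

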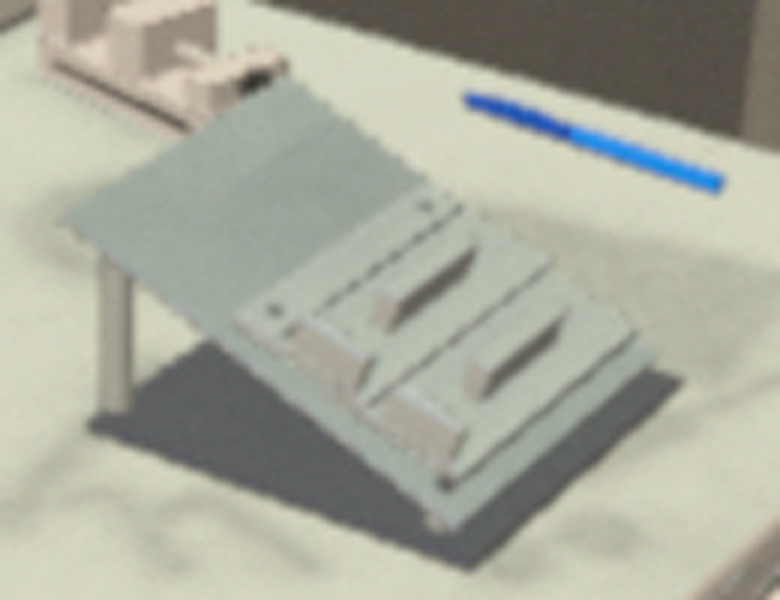

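View pics/c3.png

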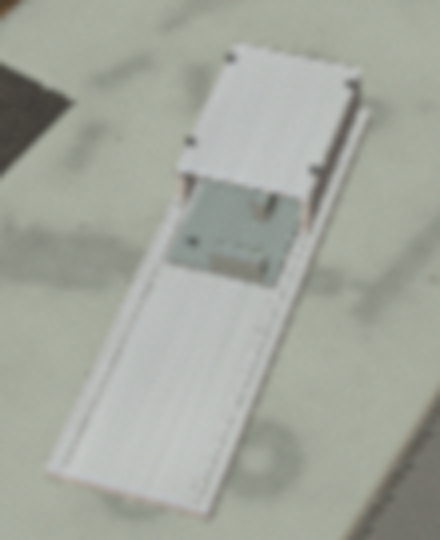

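View pics/c4.png

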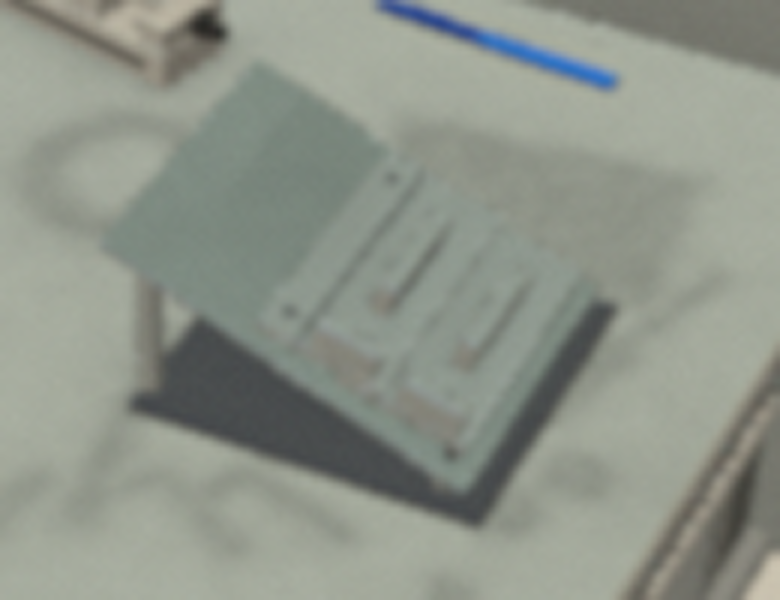

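```bash
python3 - <<'E'
from h import *
np.set_printoptions(precision=4,suppress=True)
s1=lambda u,v:(170+(u+.5)/5-.5,195+(v+.5)/5-.5)
s3=lambda u,v:(235+u/4-.4,210+v/4-.4)
s2=lambda u,v:(300+u/6-.4,110+v/6-.4)
s4=lambda u,v:(300+u/6-.4,115+v/6-.4)
R1=[(365,207),(540,252),(670,112),(497,65)]
R3=[(180,168),(306,199),(361,76),(234,45)]
for a,b in zip(R1,R3):
    print('roof',onz('scene',s1(*a),.044),onz('side',s3(*b),.044),tri([('scene',s1(*a)),('side',s3(*b))]))
for a,b in zip([(285,672),(62,582)],[(209,508),(50,467)]):
    print('end',onz('scene',s1(*a),.01),onz('side',s3(*b),.01),tri([('scene',s1(*a)),('side',s3(*b))]))
for a,b in zip([(472,378),(327,330)],[(275,285),(168,262)]):
    print('slatend',onz('scene',s1(*a),.015),onz('side',s3(*b),.015))
# guard foot corners z~0, holes, deck corners
for nm,a,b in [('foot front',(470,570),(480,523)),('foot left',(90,425),(133,403)),('foot right',(685,378),(615,308)),
  ('decktop near',(62,222),(103,245)),('decktop far',(285,82),(258,62)),('deck low near',(450,525),(460,490)),('deck low far',(655,350),(600,293)),
  ('hole near',(276,311),(290,311)),('hole far',(428,206),(393,178)),('course upper near corner',(240,318),(265,325)),('course upper far corner',(430,182),(390,155)),('rib up near top',(383,298),(378,295)),('rib up far top',(473,248),(443,235)),('line near',(300,322),(303,332)),('line far',(465,207),(425,175))]:
    print(nm,tri([('scene',s2(*a)),('side',s4(*b))]))
E
```

```text
roof [0.5323 0.1948 0.044 ] [0.5338 0.1923 0.044 ] [0.5359 0.1906 0.0404]
roof [0.4622 0.175  0.044 ] [0.4595 0.1772 0.044 ] [0.4565 0.1814 0.0504]
roof [0.4813 0.0756 0.044 ] [0.479  0.0793 0.044 ] [0.4759 0.0833 0.05  ]
roof [0.5581 0.0928 0.044 ] [0.5589 0.0939 0.044 ] [0.5594 0.0923 0.0428]
end [0.4128 0.3545 0.01  ] [0.4146 0.3527 0.01  ] [0.4167 0.3508 0.0049]
end [0.4994 0.3724 0.01  ] [0.4994 0.3727 0.01  ] [0.4994 0.3726 0.01  ]
slatend [0.4583 0.2179 0.015 ] [0.4561 0.2184 0.015 ]
slatend [0.519 0.231 0.015] [0.5171 0.234  0.015 ]
foot front [ 0.4204 -0.1089  0.0028]
foot left [ 0.5912 -0.1019  0.006 ]
foot right [ 0.4232 -0.2706  0.0088]
decktop near [ 0.6075 -0.1055  0.0889]
decktop far [ 0.612  -0.261   0.0906]
deck low near [ 0.4308 -0.1093  0.0178]
deck low far [ 0.4257 -0.2495  0.0309]
hole near [ 0.5266 -0.1321  0.0648]
hole far [ 0.5295 -0.2426  0.0647]
course upper near corner [ 0.5295 -0.1131  0.0692]
course upper far corner [ 0.5358 -0.2527  0.0694]
rib up near top [ 0.4938 -0.154   0.0716]
rib up far top [ 0.4847 -0.2021  0.0759]
line near [ 0.5123 -0.1224  0.0675]
line far [ 0.5178 -0.2524  0.064 ]
```

```bash
python3 - <<'E'
from h import *
s=status.get_state();R=Ro.from_euler('xyz',s['ee_rot']).as_matrix();print(R.round(3))
print(np.degrees(np.arctan2(R[1,1],R[0,1])))
E
```

```text
[[-0.001 -0.376  0.927]
 [ 0.001  0.927  0.376]
 [-1.     0.001 -0.   ]]
112.10074299397145
```

{"name": "apply_moves", "arguments": {
  "commands": [
    {"dx": 31,"dy": 46,"spin": -1},
    {"dx": 31,"dy": 46,"spin": -1},
    {"dx": 31,"dy": 46,"spin": -1},
    {"dx": 31,"dy": 46,"spin": -1},
    {"dx": 31,"dy": 46,"spin": -1}
  ]
}}

```text
invalid input at $.commands[0]: expected keys dx, dy, dz, spin, hand
```

{"name": "apply_moves", "arguments": {
  "commands": [
    {"dx": 31,"dy": 46,"spin": -1,"hand": 0.8},
    {"dx": 31,"dy": 46,"spin": -1,"hand": 0.8},
    {"dx": 31,"dy": 46,"spin": -1,"hand": 0.8},
    {"dx": 31,"dy": 46,"spin": -1,"hand": 0.8},
    {"dx": 31,"dy": 46,"hand": 0.8}
  ]
}}

```text
invalid input at $.commands[0]: expected keys dx, dy, dz, spin, hand
```

{"name": "apply_moves", "arguments": {
  "commands": [
    {"hand": 0.8},
    {"hand": 0.8},
    {"hand": 0.8},
    {"hand": 0.8},
    {"hand": 0.8}
  ]
}}

```text
invalid input at $.commands[0]: expected keys dx, dy, dz, spin, hand
```

```bash
cat > look.py <<'E'
from h import *
import sys,json
s=status.get_state(); im=viewer.grab_frame('wrist')[:,:,::-1]
k=sys.argv[1]; cv2.imwrite(f'pics/{k}.png',im)
json.dump({a:np.array(s[a]).tolist() for a in s},open(f'{k}.json','w'))
R=Ro.from_euler('xyz',s['ee_rot']).as_matrix()
print(s['t'],s['eef_pos'].round(4),'yaw_y',np.degrees(np.arctan2(R[1,1],R[0,1])).round(2),s['width'].round(4) if hasattr(s['width'],'round') else s['width'],s['force'].round(2),s['q'].round(2))
E
python3 look.py w1
```

```text
0.15 [ 0.2539 -0.6253  0.4039] yaw_y 112.1 0.0875081788720958 [-0.5   0.28  0.06] [-0.9   0.36  0.01 -0.   -1.22 -0.29]
```

All keys are required; nothing moved. Repeating.

{"name": "apply_moves", "arguments": {
  "commands": [
    {"dx": 31,"dy": 46,"dz": 0,"spin": -1,"hand": 0.5},
    {"dx": 31,"dy": 46,"dz": 0,"spin": -1,"hand": 0.8},
    {"dx": 31,"dy": 46,"dz": 0,"spin": -1,"hand": 0.8},
    {"dx": 31,"dy": 46,"dz": 0,"spin": -1,"hand": 0.8},
    {"dx": 31,"dy": 46,"dz": 0,"spin": -1,"hand": 0.8}
  ],
  "grip_force": 20
}}

```text
t: 0.82
eef_pos: [0.4097, -0.3938, 0.4047]
ee_rot: [-0.307, 1.571, -0.009]
force: [1.3, -0.3, -0.2]
width: 0.0432
```

{"name": "apply_moves", "arguments": {
  "commands": [
    {"dx": 31,"dy": 46,"dz": 0,"spin": -1,"hand": 0.8},
    {"dx": 31,"dy": 46,"dz": 0,"spin": -1,"hand": 0.8},
    {"dx": 31,"dy": 46,"dz": 0,"spin": -1,"hand": 0.8},
    {"dx": 31,"dy": 46,"dz": 0,"spin": -1,"hand": 0.8},
    {"dx": 31,"dy": 46,"dz": 0,"spin": 0,"hand": 0.8}
  ]
}}

```text
t: 1.45
eef_pos: [0.5647, -0.1637, 0.4048]
ee_rot: [-0.174, 1.571, 0.055]
force: [0.5, -0.4, 0.2]
width: 0.0178
```

```bash
python3 look.py w1
```

```text
1.45 [ 0.5647 -0.1637  0.4048] yaw_y 103.1 0.017777765590458128 [ 0.49 -0.42  0.21] [ 0.05  0.22 -0.19 -0.   -1.17 -1.39]
```

View pics/w1.png

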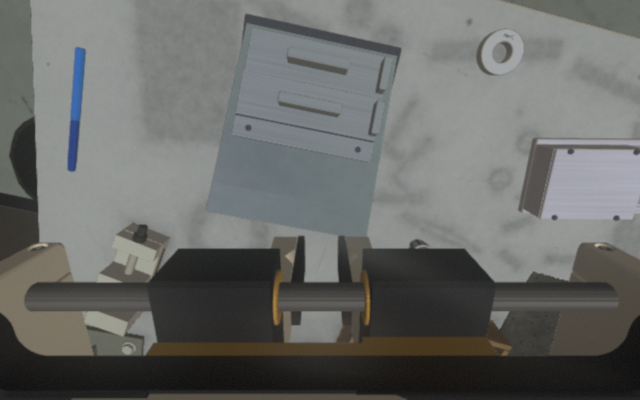

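```bash
python3 - <<'E'
from h import *
a=cv2.imread('pics/w1.png')
crop('',200,5,410,165,3.8,'pics/c5.png',a)
E
```

```text
(no output)
```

View pics/c5.png

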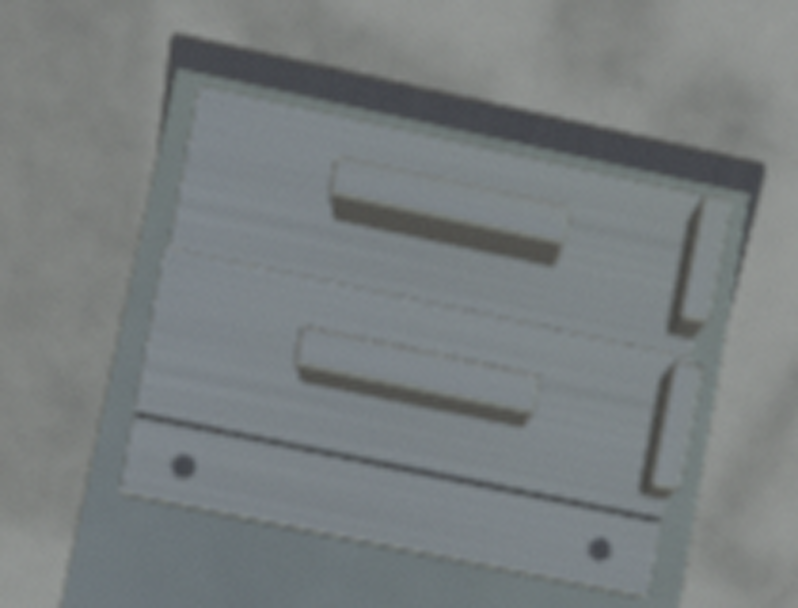

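```bash
python3 - <<'E'
from h import *
import json
from scipy.optimize import brentq
np.set_printoptions(precision=4,suppress=True)
st=json.load(open('w1.json'))
w=lambda u,v:(200+(u+.5)/3.8-.5,5+(v+.5)/3.8-.5)
s2=lambda u,v:(300+u/6-.4,110+v/6-.4)
s4=lambda u,v:(300+u/6-.4,115+v/6-.4)
for nm,a,b in [('line',(135,414),(661,520)),('upper',(122,492),(648,597))]:
    f=lambda z:np.linalg.norm(onz('wrist',w(*a),z,st)-onz('wrist',w(*b),z,st))-.14
    z=brentq(f,0,.2);A,B=onz('wrist',w(*a),z,st),onz('wrist',w(*b),z,st)
    for zz in (z,.065,.07): 
        A,B=onz('wrist',w(*a),zz,st),onz('wrist',w(*b),zz,st);d=B-A
        print(nm,zz,A,B,'mid',(A+B)/2,np.degrees(np.arctan2(d[1],d[0])))
for nm,c,a,b in [('hole near',(600,550),(276,311),(290,311)),('hole far',(183,466),(428,206),(393,178)),('cu near',(648,597),(240,318),(265,325)),('cu far',(122,492),(430,182),(390,155)),('rib near dn top',(540,375),(391,319-20),None),('line far',(135,414),(465,207),(425,175))]:
    o=[('wrist',w(*c)),('scene',s2(*a))]
    if b: o.append(('side',s4(*b)))
    p=tri(o,st); print(nm,p,[ (np.array(proj(n,p,st))-uv).round(1) for n,uv in o])
E
```

```text
line 0.057595596277380534 [ 0.5234 -0.2609  0.0576] [ 0.5189 -0.121   0.0576] mid [ 0.5211 -0.1909  0.0576] 91.86890601232034
line 0.065 [ 0.5225 -0.2591  0.065 ] [ 0.5181 -0.1224  0.065 ] mid [ 0.5203 -0.1908  0.065 ] 91.86890601232034
line 0.07 [ 0.5219 -0.258   0.07  ] [ 0.5175 -0.1233  0.07  ] mid [ 0.5197 -0.1907  0.07  ] 91.86890601232034
upper 0.0637125260246496 [ 0.5429 -0.2598  0.0637] [ 0.5386 -0.1199  0.0637] mid [ 0.5407 -0.1899  0.0637] 91.75677054932333
upper 0.065 [ 0.5427 -0.2595  0.065 ] [ 0.5384 -0.1201  0.065 ] mid [ 0.5405 -0.1898  0.065 ] 91.75677054932335
upper 0.07 [ 0.5417 -0.2583  0.07  ] [ 0.5375 -0.1211  0.07  ] mid [ 0.5396 -0.1897  0.07  ] 91.7567705493233
hole near [ 0.5289 -0.1355  0.0622] [array([ 0. , -0.7]), array([-0.2,  0.2]), array([-0.1, -0.3])]
hole far [ 0.5319 -0.2462  0.0621] [array([-0.2, -1.2]), array([-0.4,  0.2]), array([-0.1, -0.3])]
cu near [ 0.5358 -0.1207  0.0632] [array([-0.1, -3. ]), array([-0.4,  0.3]), array([-0.8, -0.6])]
cu far [ 0.5408 -0.2602  0.0642] [array([-0.2, -2.1]), array([-0.6,  0.5]), array([-0.2, -0.6])]
rib near dn top [ 0.4915 -0.1612  0.0692] [array([0.5, 1.9]), array([0.8, 0.1])]
line far [ 0.5225 -0.2608  0.0583] [array([ 0.1, -0.9]), array([-0.1,  0.4]), array([-0.2, -0.5])]
```

{"name": "apply_moves", "arguments": {
  "commands": [
    {"dx": 0,"dy": 57,"dz": 0,"spin": 0,"hand": 0.82},
    {"dx": 0,"dy": 57,"dz": 0,"spin": 0,"hand": 0.82},
    {"dx": 0,"dy": 57,"dz": 0,"spin": 0,"hand": 0.82},
    {"dx": 0,"dy": 57,"dz": 0,"spin": 0,"hand": 0.82},
    {"dx": -15,"dy": 57,"dz": -10,"spin": 0,"hand": 0.82}
  ]
}}

```text
t: 2.12
eef_pos: [0.5492, 0.1216, 0.395]
ee_rot: [0.069, 1.569, 0.298]
force: [1.0, 0.0, 0.1]
width: 0.016
```

{"name": "apply_moves", "arguments": {
  "commands": [
    {"dx": -15,"dy": 57,"dz": -20,"spin": 0,"hand": 0.82},
    {"dx": -10,"dy": 50,"dz": -20,"spin": 0,"hand": 0.82},
    {"dx": 0,"dy": 0,"dz": -20,"spin": 0,"hand": 0.82},
    {"dx": 0,"dy": 0,"dz": 0,"spin": 0,"hand": 0.82},
    {"dx": 0,"dy": 0,"dz": 0,"spin": 0,"hand": 0.82}
  ]
}}

```text
t: 2.75
eef_pos: [0.5243, 0.2263, 0.3354]
ee_rot: [-0.052, 1.57, 0.177]
force: [0.4, -0.4, -0.1]
width: 0.0158
```

```bash
python3 look.py w2
```

```text
2.75 [0.5243 0.2263 0.3354] yaw_y 103.08 0.015821461912539143 [ 0.45 -0.4  -0.06] [ 0.75  0.24 -0.32  0.   -1.01 -2.09]
```

View pics/w2.png

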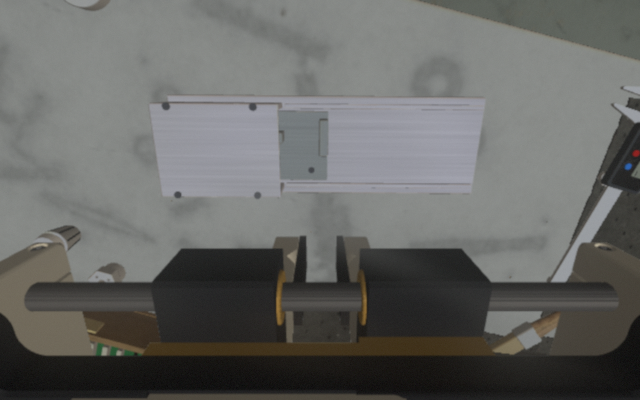

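```bash
python3 - <<'E'
from h import *
a=cv2.imread('pics/w2.png')
crop('',240,85,400,205,5,'pics/c6.png',a)
E
```

```text
(no output)
```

View pics/c6.png

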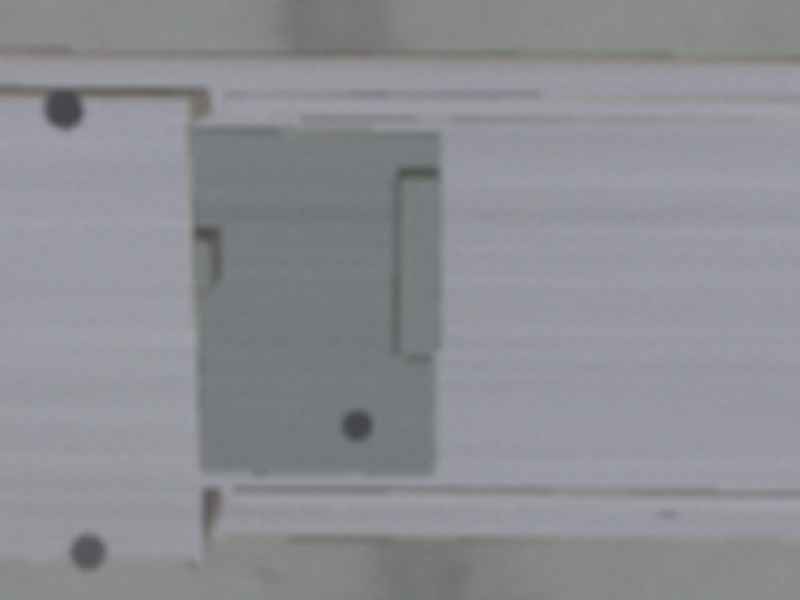

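```bash
python3 - <<'E'
from h import *
import json
np.set_printoptions(precision=4,suppress=True)
st=json.load(open('w2.json'))
w=lambda u,v:(240+(u+.5)/5-.5,85+(v+.5)/5-.5)
g=lambda u,v,z:onz('wrist',w(u,v),z,st)
print('tab',g(420,263,.031)); A,B=g(441,132,.015),g(434,472,.015);d=B-A
print('slat end',A,B,(A+B)/2,np.linalg.norm(d),np.degrees(np.arctan2(d[1],d[0])))
C,D=g(190,95,.044),g(203,560,.044);d=D-C
print('mouth',C,D,(C+D)/2,np.linalg.norm(d),np.degrees(np.arctan2(d[1],d[0])))
T,U=onz('wrist',(484.5,97),.013,st),onz('wrist',(472,193),.013,st);d=U-T
print('trayend',T,U,(T+U)/2,np.linalg.norm(d),np.degrees(np.arctan2(d[1],d[0])))
m=(T+U)/2-(C+D)/2;print('y',np.degrees(np.arctan2(m[1],m[0])),np.linalg.norm(m[:2]))
m=(A+B)/2-(C+D)/2;print('protr',np.linalg.norm(m[:2]))
R=Ro.from_euler('xyz',st['ee_rot']).as_matrix();print(R.round(4),'gp',np.array(st['eef_pos'])+R[:,0]*.159)
E
```

```text
tab [0.4804 0.2174 0.031 ]
slat end [0.4588 0.2163 0.015 ] [0.5206 0.2297 0.015 ] [0.4897 0.223  0.015 ] 0.06326295709921449 12.259870511180615
mouth [0.4609 0.1746 0.044 ] [0.538  0.1915 0.044 ] [0.4994 0.183  0.044 ] 0.07900580621399486 12.419806598615525
trayend [0.4153 0.35   0.013 ] [0.5026 0.372  0.013 ] [0.459 0.361 0.013] 0.08998330140802359 14.172842143458563
y 102.8149817662122 0.1824801560524451
protr 0.04114991904806517
[[ 0.0006 -0.2264  0.974 ]
 [ 0.0001  0.974   0.2264]
 [-1.     -0.      0.0007]] gp [0.5244 0.2263 0.1764]
```

{"name": "apply_moves", "arguments": {
  "commands": [
    {"dx": -22,"dy": -4.5,"dz": 0,"spin": 0,"hand": 0.79},
    {"dx": -22,"dy": -4.5,"dz": -20,"spin": 0,"hand": 0.79},
    {"dx": 0,"dy": 0,"dz": -40,"spin": 0,"hand": 0.79},
    {"dx": 0,"dy": 0,"dz": -38,"spin": 0,"hand": 0.79},
    {"dx": 0,"dy": 0,"dz": -10,"spin": 0,"hand": 0.79}
  ]
}}

```text
t: 3.42
eef_pos: [0.4799, 0.2167, 0.2257]
ee_rot: [-2.625, 1.569, -2.397]
force: [0.3, 0.2, 0.5]
width: 0.0184
```

```bash
python3 - <<'E'
from h import *
crop('scene',180,170,340,290,5,'pics/d1.png')
crop('side',240,180,360,300,5,'pics/d2.png')
s=status.get_state();print(s['t'],s['eef_pos'],s['width'],s['force'])
E
```

```text
3.525 [0.480352   0.21734148 0.22673899] 0.018419436716229566 [-0.04992573  0.01752389  1.67058968]
```

View pics/d1.png

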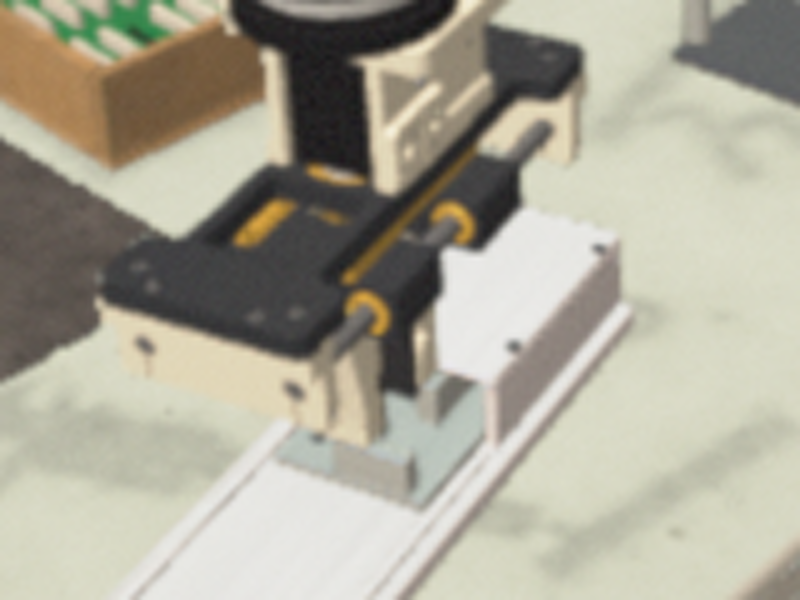

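View pics/d2.png

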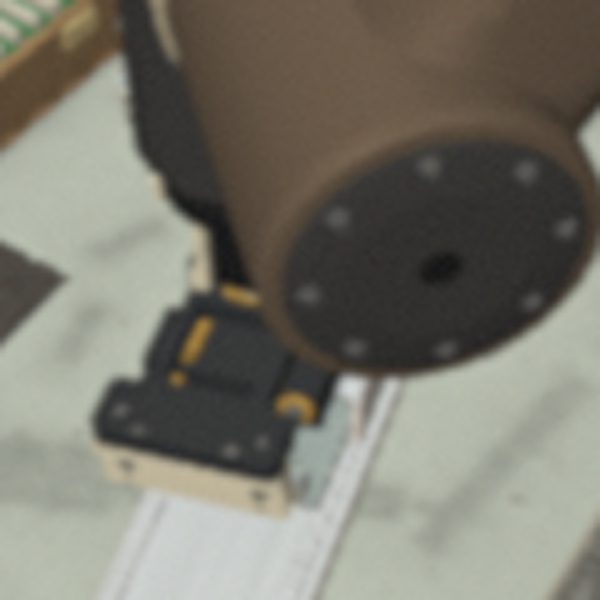

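{"name": "apply_moves", "arguments": {
  "commands": [
    {"dx": 0,"dy": 0,"dz": -10,"spin": 0,"hand": 0.79},
    {"dx": 0,"dy": 0,"dz": -10,"spin": 0,"hand": 0.79},
    {"dx": 0,"dy": 0,"dz": -6,"spin": 0,"hand": 0.79},
    {"dx": 0,"dy": 0,"dz": -3.5,"spin": 0,"hand": 0.79},
    {"dx": 0,"dy": 0,"dz": 0,"spin": 0,"hand": 0.79}
  ]
}}

```text
t: 4.15
eef_pos: [0.48, 0.2176, 0.197]
ee_rot: [-2.486, 1.57, -2.257]
force: [0.6, -0.6, -1.1]
width: 0.0184
```

```bash
python3 - <<'E'
from h import *
crop('scene',180,170,340,290,5,'pics/d3.png')
s=status.get_state();print(s['t'],s['eef_pos'],s['width'],s['force'])
E
```

```text
4.2 [0.48000887 0.21767545 0.19715294] 0.01834541992987315 [-0.53372548 -0.72080506 -0.65088666]
```

View pics/d3.png

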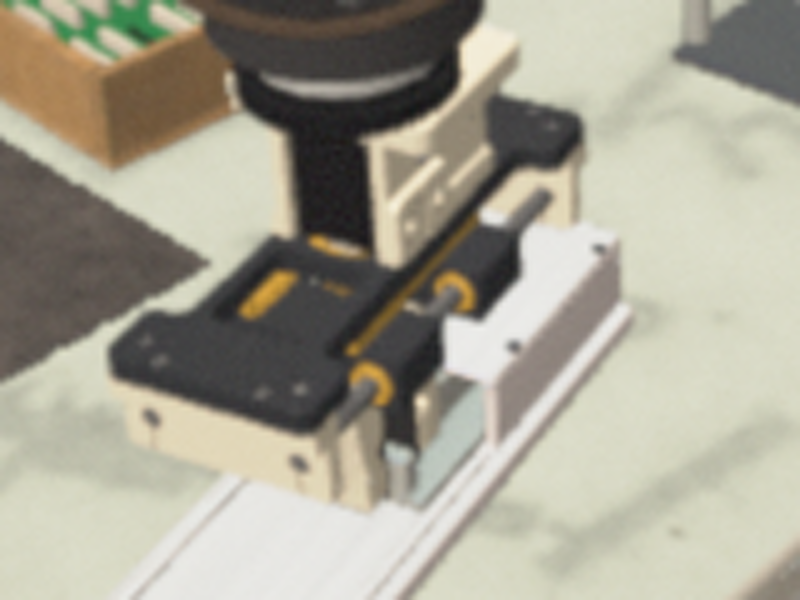

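Fingers straddle the tab (at ~(400,470)). Close.

{"name": "apply_moves", "arguments": {
  "commands": [
    {"dx": 0,"dy": 0,"dz": 0,"spin": 0,"hand": 0.85},
    {"dx": 0,"dy": 0,"dz": 0,"spin": 0,"hand": 1},
    {"dx": 0,"dy": 0,"dz": 0,"spin": 0,"hand": 1},
    {"dx": 0,"dy": 0,"dz": 0,"spin": 0,"hand": 1},
    {"dx": 0,"dy": 0,"dz": 0,"spin": 0,"hand": 1}
  ],
  "grip_force": 25
}}

```text
t: 4.82
eef_pos: [0.48, 0.2177, 0.1974]
ee_rot: [0.549, 1.571, 0.777]
force: [-2.1, -0.3, 3.5]
width: 0.0075
```

{"name": "apply_moves", "arguments": {
  "commands": [
    {"dx": -1.3,"dy": 5.9,"dz": 0,"spin": 0,"hand": 1},
    {"dx": -2.7,"dy": 11.8,"dz": 0,"spin": 0,"hand": 1},
    {"dx": -2.7,"dy": 11.8,"dz": 0,"spin": 0,"hand": 1},
    {"dx": -2.7,"dy": 11.8,"dz": 0,"spin": 0,"hand": 1},
    {"dx": -2.7,"dy": 11.8,"dz": 0,"spin": 0,"hand": 1}
  ]
}}

```text
t: 5.45
eef_pos: [0.4678, 0.2703, 0.1974]
ee_rot: [-2.026, 1.569, -1.797]
force: [1.2, -5.1, 7.1]
width: 0.0078
```

{"name": "apply_moves", "arguments": {
  "commands": [
    {"dx": -2.7,"dy": 11.8,"dz": 0,"spin": 0,"hand": 1},
    {"dx": -2.7,"dy": 11.8,"dz": 0,"spin": 0,"hand": 1},
    {"dx": -2.7,"dy": 11.8,"dz": 0,"spin": 0,"hand": 1},
    {"dx": -2.7,"dy": 11.8,"dz": 0,"spin": 0,"hand": 1},
    {"dx": -2.7,"dy": 11.8,"dz": 0,"spin": 0,"hand": 1}
  ]
}}

```text
t: 6.08
eef_pos: [0.4543, 0.3291, 0.1974]
ee_rot: [-2.019, 1.569, -1.79]
force: [1.6, -6.7, 6.3]
width: 0.0077
```

{"name": "apply_moves", "arguments": {
  "commands": [
    {"dx": -1.8,"dy": 8,"dz": 0,"spin": 0,"hand": 1},
    {"dx": 0,"dy": 0,"dz": 0,"spin": 0,"hand": 1},
    {"dx": 0,"dy": 0,"dz": 0,"spin": 0,"hand": 0.8},
    {"dx": 0,"dy": 0,"dz": 0,"spin": 0,"hand": 0.8},
    {"dx": 0,"dy": 0,"dz": 0,"spin": 0,"hand": 0.78}
  ]
}}

```text
t: 6.7
eef_pos: [0.4526, 0.3378, 0.197]
ee_rot: [-2.407, 1.571, -2.178]
force: [0.9, -0.1, 1.3]
width: 0.019
```

```bash
python3 - <<'E'
from h import *
crop('scene',150,190,310,340,5,'pics/d4.png')
s=status.get_state();print(s['t'],s['eef_pos'],s['width'],s['force'])
E
```

```text
6.75 [0.45258389 0.33774252 0.1970336 ] 0.019227229675402913 [ 0.4149243  -0.49071947  0.20817515]
```

View pics/d4.png

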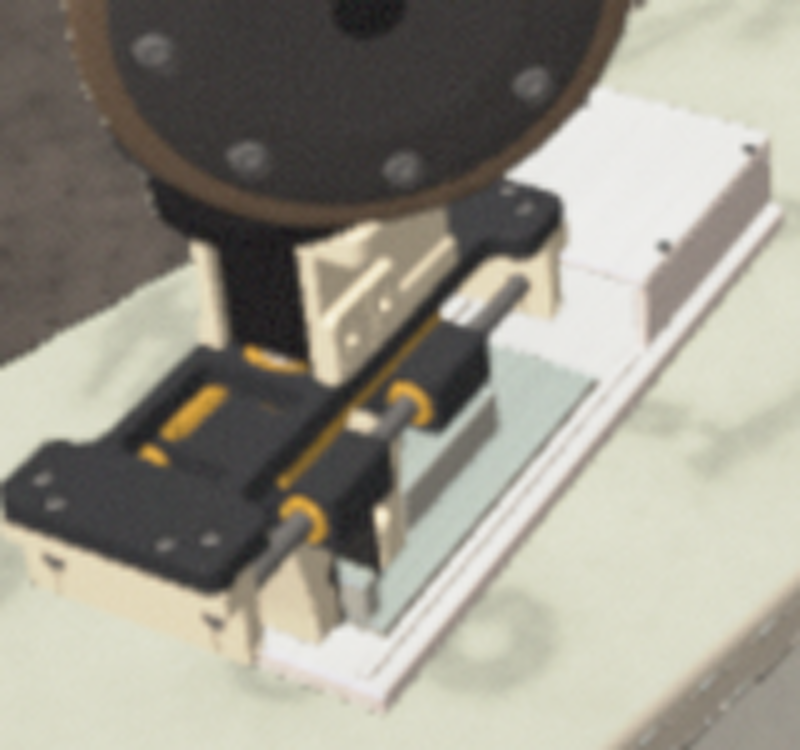

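{"name": "apply_moves", "arguments": {
  "commands": [
    {"dx": 0,"dy": 0,"dz": 15,"spin": 0,"hand": 0.75},
    {"dx": 0,"dy": 0,"dz": 35,"spin": 0,"hand": 0.7},
    {"dx": 0,"dy": 0,"dz": 45,"spin": 10,"hand": 0.7},
    {"dx": 0,"dy": 0,"dz": 45,"spin": 10,"hand": 0.7},
    {"dx": 0,"dy": 0,"dz": 0,"spin": 10,"hand": 0.7}
  ]
}}

```text
t: 7.38
eef_pos: [0.4533, 0.3384, 0.3427]
ee_rot: [0.108, 1.562, 0.867]
force: [-0.3, 0.2, -1.5]
width: 0.0264
```

{"name": "apply_moves", "arguments": {
  "commands": [
    {"dx": 0,"dy": 0,"dz": 0,"spin": 10,"hand": 0.7},
    {"dx": 0,"dy": 0,"dz": 0,"spin": 10,"hand": 0.7},
    {"dx": 0,"dy": 0,"dz": 0,"spin": 10,"hand": 0.7},
    {"dx": 0,"dy": 0,"dz": 0,"spin": 10,"hand": 0.7},
    {"dx": 0,"dy": 0,"dz": 0,"spin": 10,"hand": 0.7}
  ]
}}

```text
t: 8.0
eef_pos: [0.4525, 0.3376, 0.3384]
ee_rot: [-0.749, 1.57, 0.881]
force: [-0.3, -0.0, -0.5]
width: 0.0259
```

{"name": "apply_moves", "arguments": {
  "commands": [
    {"dx": 0,"dy": 0,"dz": 0,"spin": 10,"hand": 0.7},
    {"dx": 0,"dy": 0,"dz": 0,"spin": 0,"hand": 0.7},
    {"dx": 0,"dy": 0,"dz": 0,"spin": 0,"hand": 0.7},
    {"dx": 0,"dy": 0,"dz": 0,"spin": 0,"hand": 0.7},
    {"dx": 0,"dy": 0,"dz": 0,"spin": 0,"hand": 0.7}
  ]
}}

```text
t: 8.62
eef_pos: [0.4526, 0.3377, 0.3372]
ee_rot: [2.356, 1.571, -2.129]
force: [0.0, 0.3, 0.1]
width: 0.0264
```

```bash
python3 look.py w3
```

```text
8.625 [0.4526 0.3377 0.3372] yaw_y -166.96 0.026361134665330712 [0.01 0.28 0.06] [ 0.99  0.23 -0.33  0.   -1.01 -0.76]
```

View pics/w3.png

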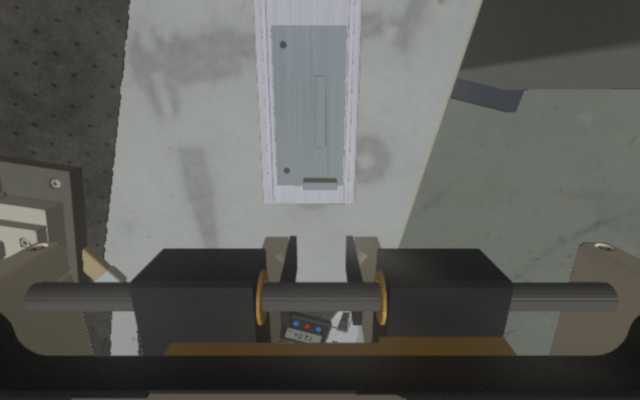

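```bash
python3 - <<'E'
from h import *
a=cv2.imread('pics/w3.png')
crop('',250,15,370,205,3.15,'pics/c7.png',a)
E
```

View pics/c7.png

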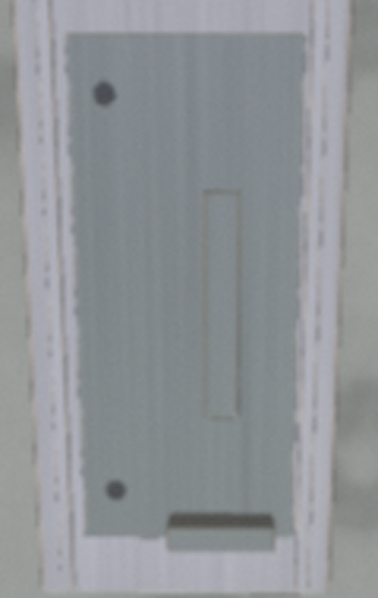

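```bash
python3 - <<'E'
from h import *
import json
np.set_printoptions(precision=4,suppress=True)
st=json.load(open('w3.json'))
w=lambda u,v:(250+(u+.5)/3.15-.5,15+(v+.5)/3.15-.5)
g=lambda u,v,z:onz('wrist',w(u,v),z,st)
p=[g(u,v,.033) for u,v in [(204,190),(241,190),(239,417),(209,417)]]
print(np.array(p),np.mean(p,0)); d=(p[2]+p[3]-p[0]-p[1])/2; print(np.degrees(np.arctan2(d[1],d[0])),np.linalg.norm(d))
p=[g(u,v,.015) for u,v in [(65,33),(305,33),(293,536),(85,536)]]
print(np.array(p),np.mean(p,0)); d=(p[2]+p[3]-p[0]-p[1])/2; print(np.degrees(np.arctan2(d[1],d[0])),np.linalg.norm(d))
y=d[:2]/np.linalg.norm(d[:2]);x=np.array([y[1],-y[0]]);print('rib from corners',np.mean(p,0)[:2]-.01*x)
for u,v in [(105,93),(116,490)]: print('hole',g(u,v,.015))
E
```

```text
[[0.4794 0.2445 0.033 ]
 [0.47   0.2423 0.033 ]
 [0.4568 0.3004 0.033 ]
 [0.465  0.3023 0.033 ]] [0.4678 0.2724 0.033 ]
103.42816038854671 0.05953876915642344
[[0.5247 0.2139 0.015 ]
 [0.4624 0.1994 0.015 ]
 [0.4312 0.3352 0.015 ]
 [0.4937 0.3497 0.015 ]] [0.478  0.2746 0.015 ]
102.88883863904316 0.13932907334953434
rib from corners [0.4682 0.2723]
hole [0.5115 0.2258 0.015 ]
hole [0.4872 0.3333 0.015 ]
```

{"name": "apply_moves", "arguments": {
  "commands": [
    {"dx": 5.4,"dy": -22,"dz": 0,"spin": 0,"hand": 0.7},
    {"dx": 5,"dy": -22,"dz": -15,"spin": 0,"hand": 0.7},
    {"dx": 5,"dy": -21.3,"dz": -35,"spin": 0,"hand": 0.7},
    {"dx": 0,"dy": 0,"dz": -40,"spin": 0,"hand": 0.7},
    {"dx": 0,"dy": 0,"dz": -15,"spin": 0,"hand": 0.7}
  ]
}}

```text
t: 9.3
eef_pos: [0.4676, 0.2708, 0.2303]
ee_rot: [2.162, 1.567, -2.323]
force: [-0.7, -0.1, 0.7]
width: 0.0264
```

{"name": "apply_moves", "arguments": {
  "commands": [
    {"dx": 0,"dy": 0,"dz": 0,"spin": 0,"hand": 0.7},
    {"dx": 0,"dy": 0,"dz": -10,"spin": 0,"hand": 0.7},
    {"dx": 0,"dy": 0,"dz": -10,"spin": 0,"hand": 0.7},
    {"dx": 0,"dy": 0,"dz": -10,"spin": 0,"hand": 0.7},
    {"dx": 0,"dy": 0,"dz": -4,"spin": 0,"hand": 0.7}
  ]
}}

```text
t: 9.93
eef_pos: [0.4678, 0.2723, 0.1974]
ee_rot: [2.188, 1.57, -2.295]
force: [-0.4, 0.2, -0.0]
width: 0.0264
```

```bash
python3 - <<'E'
from h import *
crop('scene',150,190,310,340,5,'pics/d5.png')
s=status.get_state();print(s['t'],s['eef_pos'],s['width'],s['force'])
E
```

```text
9.975 [0.46775984 0.27226385 0.19717323] 0.026082696370978032 [ 0.40698677  0.74737326 -0.81564564]
```

View pics/d5.png

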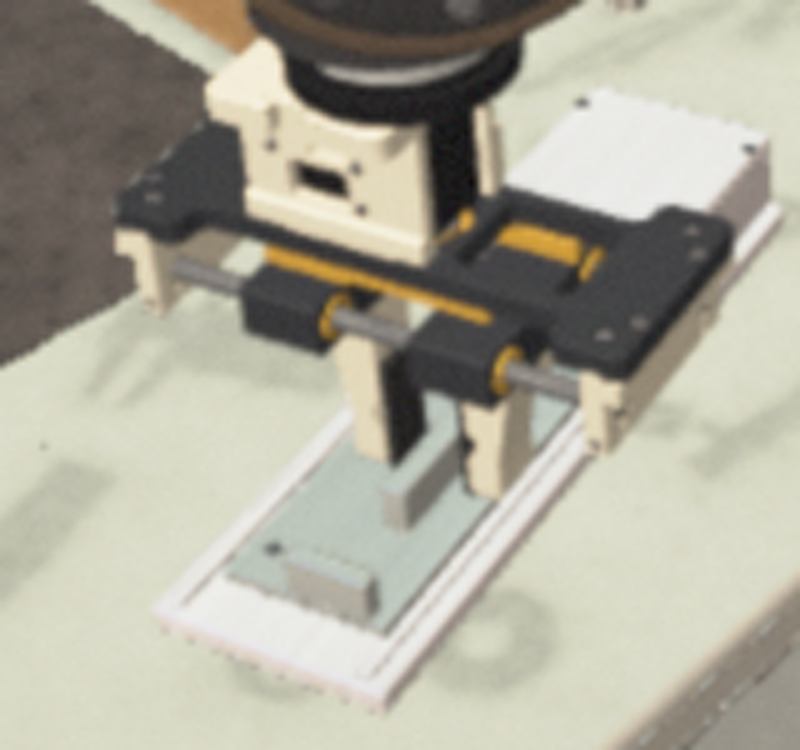

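{"name": "apply_moves", "arguments": {
  "commands": [
    {"dx": 0,"dy": 0,"dz": 0,"spin": 0,"hand": 0.85},
    {"dx": 0,"dy": 0,"dz": 0,"spin": 0,"hand": 1},
    {"dx": 0,"dy": 0,"dz": 0,"spin": 0,"hand": 1},
    {"dx": 0,"dy": 0,"dz": 0,"spin": 0,"hand": 1},
    {"dx": 0,"dy": 0,"dz": 0,"spin": 0,"hand": 1}
  ],
  "grip_force": 30
}}

```text
t: 10.6
eef_pos: [0.4681, 0.2726, 0.1985]
ee_rot: [-1.038, 1.57, 0.761]
force: [-0.7, 1.0, 2.1]
width: 0.0098
```

{"name": "apply_moves", "arguments": {
  "commands": [
    {"dx": 0,"dy": 0,"dz": 5,"spin": 0,"hand": 1},
    {"dx": 0,"dy": 0,"dz": 10,"spin": 0,"hand": 1},
    {"dx": 0,"dy": 0,"dz": 20,"spin": 0,"hand": 1},
    {"dx": 0,"dy": 0,"dz": 20,"spin": 0,"hand": 1},
    {"dx": 0,"dy": 0,"dz": 10,"spin": 0,"hand": 1}
  ]
}}

```text
t: 11.22
eef_pos: [0.4681, 0.2725, 0.2646]
ee_rot: [-0.95, 1.569, 0.849]
force: [0.7, -0.4, -2.4]
width: 0.0096
```

```bash
python3 - <<'E'
from h import *
crop('scene',150,170,310,320,5,'pics/d6.png')
s=status.get_state();print(s['t'],s['eef_pos'],s['width'],s['force'],s['q'])
E
```

```text
11.275 [0.46825712 0.2726936  0.26538212] 0.009754739275321452 [ 0.72139888  1.20104825 -1.02135694] [ 8.89242308e-01  2.75559492e-01 -4.63938790e-01  3.31428249e-04
 -8.28625025e-01 -6.60522231e-01]
```

View pics/d6.png

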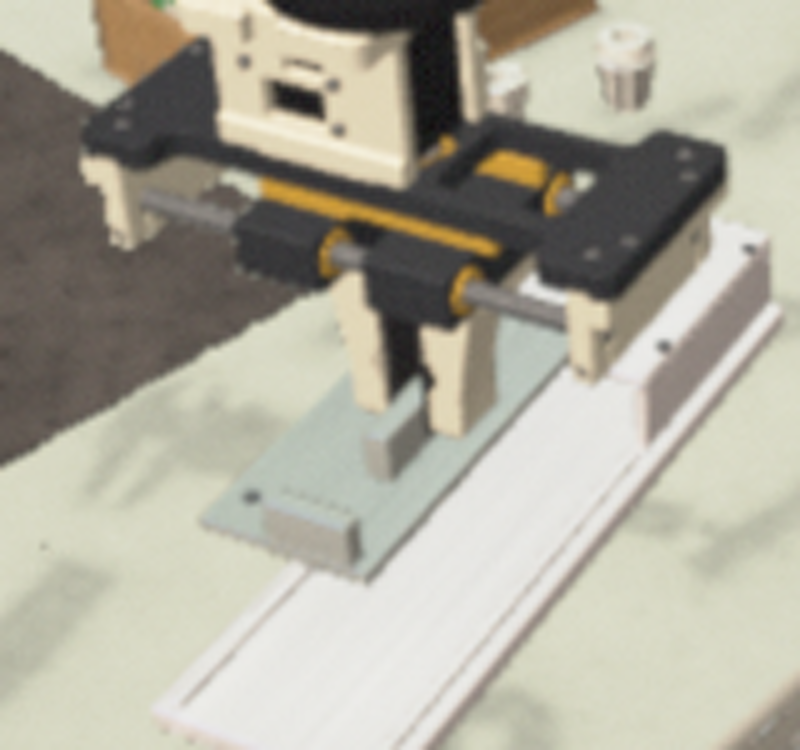

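{"name": "apply_moves", "arguments": {
  "commands": [
    {"dx": 0,"dy": -10,"dz": 25,"spin": 0,"hand": 1},
    {"dx": 3,"dy": -20,"dz": 25,"spin": 0,"hand": 1},
    {"dx": 5,"dy": -30,"dz": 15,"spin": -1,"hand": 1},
    {"dx": 5,"dy": -35,"dz": 5,"spin": -1,"hand": 1},
    {"dx": 5,"dy": -35,"dz": 0,"spin": -1,"hand": 1}
  ]
}}

```text
t: 11.9
eef_pos: [0.4858, 0.1414, 0.3333]
ee_rot: [-0.583, 1.57, 1.164]
force: [0.6, 0.2, -2.8]
width: 0.0096
```

{"name": "apply_moves", "arguments": {
  "commands": [
    {"dx": 6,"dy": -35,"dz": 0,"spin": -1,"hand": 1},
    {"dx": 6,"dy": -35,"dz": 0,"spin": -1,"hand": 1},
    {"dx": 6,"dy": -35,"dz": 0,"spin": -1,"hand": 1},
    {"dx": 6,"dy": -35,"dz": 0,"spin": -1,"hand": 1},
    {"dx": 6,"dy": -35,"dz": 0,"spin": -1,"hand": 1}
  ]
}}

```text
t: 12.52
eef_pos: [0.5158, -0.0338, 0.3326]
ee_rot: [1.51, 1.57, -3.114]
force: [0.6, 0.9, -1.7]
width: 0.01
```

{"name": "apply_moves", "arguments": {
  "commands": [
    {"dx": 6,"dy": -35,"dz": 0,"spin": -1,"hand": 1},
    {"dx": 6,"dy": -35,"dz": 0,"spin": -1,"hand": 1},
    {"dx": 6,"dy": -35,"dz": 0,"spin": -1.2,"hand": 1},
    {"dx": 5,"dy": -30,"dz": -10,"spin": 0,"hand": 1},
    {"dx": 1,"dy": -20,"dz": -10,"spin": 0,"hand": 1}
  ]
}}

```text
t: 13.15
eef_pos: [0.5398, -0.1888, 0.3121]
ee_rot: [1.253, 1.57, 2.856]
force: [-0.3, 1.0, -2.4]
width: 0.0099
```

```bash
python3 look.py w4
```

```text
13.15 [ 0.5398 -0.1888  0.3121] yaw_y -178.16 0.009919408120829306 [-0.27  0.96 -2.39] [ 0.01  0.27 -0.34 -0.   -0.96  0.03]
```

View pics/w4.png

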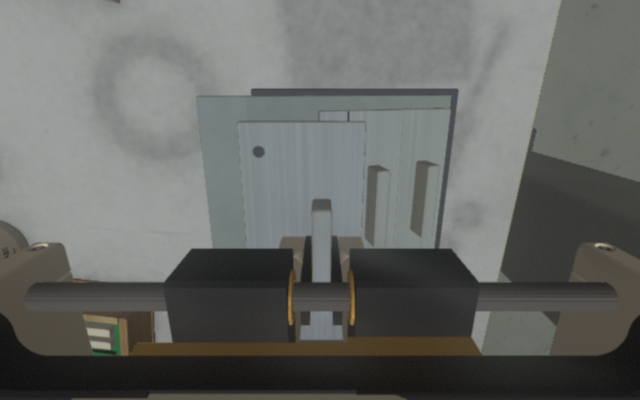

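```bash
python3 - <<'E'
from h import *
a=cv2.imread('pics/w4.png')
crop('',225,85,465,255,3.3,'pics/c8.png',a)
E
```

```text
(no output)
```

View pics/c8.png

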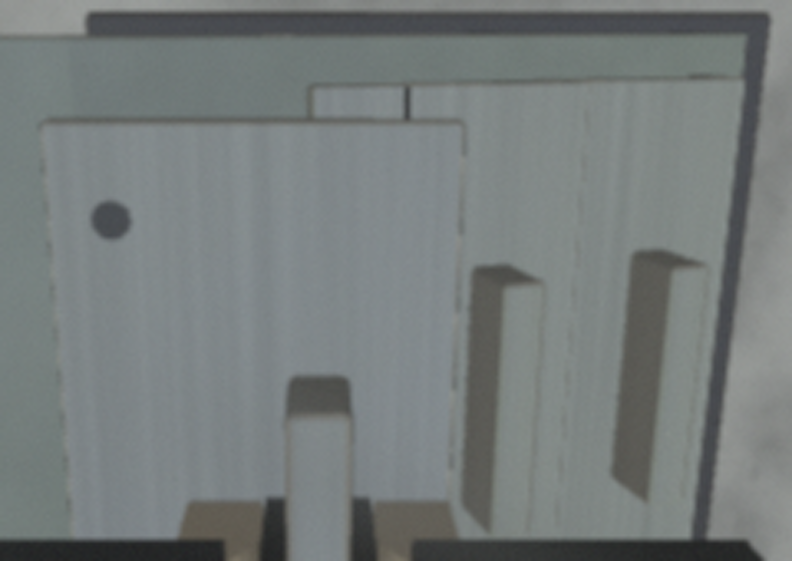

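```bash
python3 - <<'E'
from h import *
import json
np.set_printoptions(precision=4,suppress=True)
st=json.load(open('w4.json'))
w=lambda u,v:(225+(u+.5)/3.3-.5,85+(v+.5)/3.3-.5)
g=lambda u,v,z:onz('wrist',w(u,v),z,st)
z=st['eef_pos'][2]-.1885+.005
U,L=g(42,121,z),g(463,123,z); d=U-L
print('slat end upper,lower',U,L,np.linalg.norm(d),np.degrees(np.arctan2(d[1],d[0])))
U2=g(70,500,z);L2=g(452,440,z)
for P,Q in((U,U2),(L,L2)): e=Q-P;print('edge yaw',np.degrees(np.arctan2(e[1],e[0])))
a=np.radians(1.84);x=np.array([np.cos(a),np.sin(a)]);y=np.array([-x[1],x[0]])
mid=(U+L)[:2]/2+y*.07; print('slat mid',mid,'rib',mid-.01*x,'tcp',st['eef_pos'][:2])
for zz in(.0575,.0585,.0595):
  E=g(407,86,zz);print('line far end',E,'mid',E[:2]+.07*y)
print('course upper corner',g(309,86,.064),'top end of course low',g(742,77,.046))
E
```

```text
slat end upper,lower [ 0.5832 -0.2573  0.1286] [ 0.5201 -0.2591  0.1286] 0.06307632884801839 1.5931869554862301
edge yaw 91.6708402579102
edge yaw 92.21190782486012
slat mid [ 0.5494 -0.1882] rib [ 0.5394 -0.1886] tcp [0.5398017157039966, -0.188791004383172]
line far end [ 0.5229 -0.2604  0.0575] mid [ 0.5206 -0.1904]
line far end [ 0.5229 -0.2604  0.0585] mid [ 0.5207 -0.1905]
line far end [ 0.523  -0.2605  0.0595] mid [ 0.5208 -0.1905]
course upper corner [ 0.5437 -0.2601  0.064 ] top end of course low [ 0.4474 -0.2641  0.046 ]
```

{"name": "apply_moves", "arguments": {
  "commands": [
    {"dx": 0.8,"dy": -1.3,"dz": -15,"spin": 0,"hand": 1},
    {"dx": 0,"dy": 0,"dz": -15,"spin": 0,"hand": 1},
    {"dx": 0,"dy": 0,"dz": -8,"spin": 0,"hand": 1},
    {"dx": 0,"dy": 0,"dz": -3,"spin": 0,"hand": 1},
    {"dx": 0,"dy": 0,"dz": 0,"spin": 0,"hand": 1}
  ]
}}

```text
t: 13.82
eef_pos: [0.5409, -0.1886, 0.2722]
ee_rot: [-2.922, 1.571, -1.318]
force: [0.7, 0.6, -3.2]
width: 0.0098
```

```bash
python3 look.py w5; python3 - <<'E'
from h import *
a=cv2.imread('pics/w5.png')
crop('',225,85,465,255,3.3,'pics/c9.png',a)
crop('side',300,80,440,220,5,'pics/d7.png')
crop('scene',290,80,430,220,5,'pics/d8.png')
E
```

```text
13.825 [ 0.5409 -0.1886  0.2722] yaw_y -178.06 0.009797358985790126 [ 0.7   0.57 -3.18] [ 0.01  0.31 -0.39  0.   -0.87  0.03]
```

View pics/c9.png

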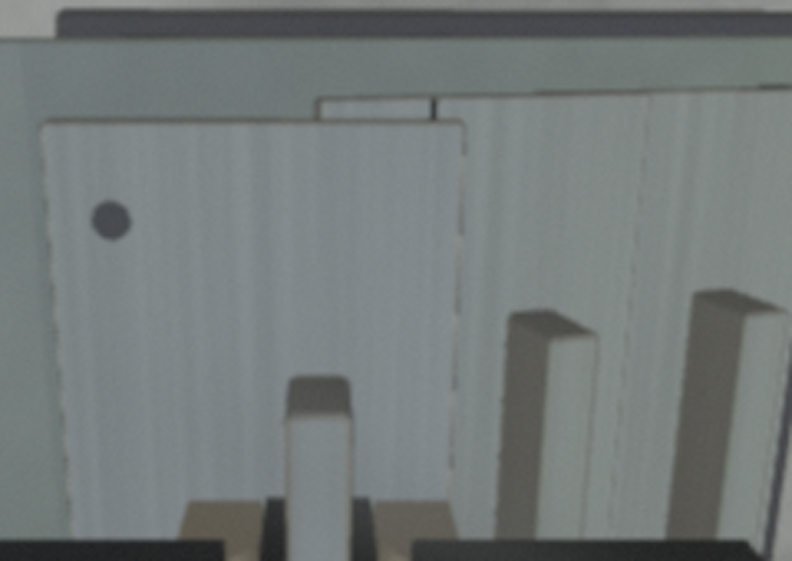

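View pics/d7.png

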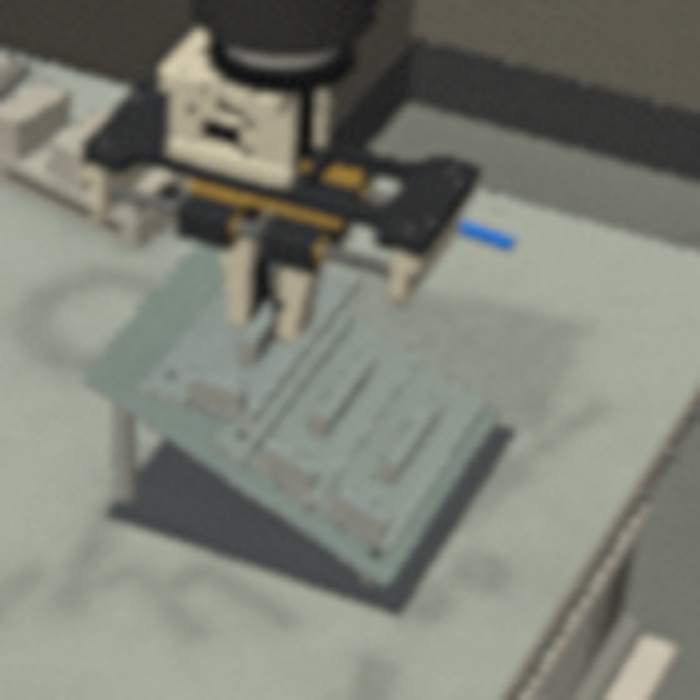

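View pics/d8.png

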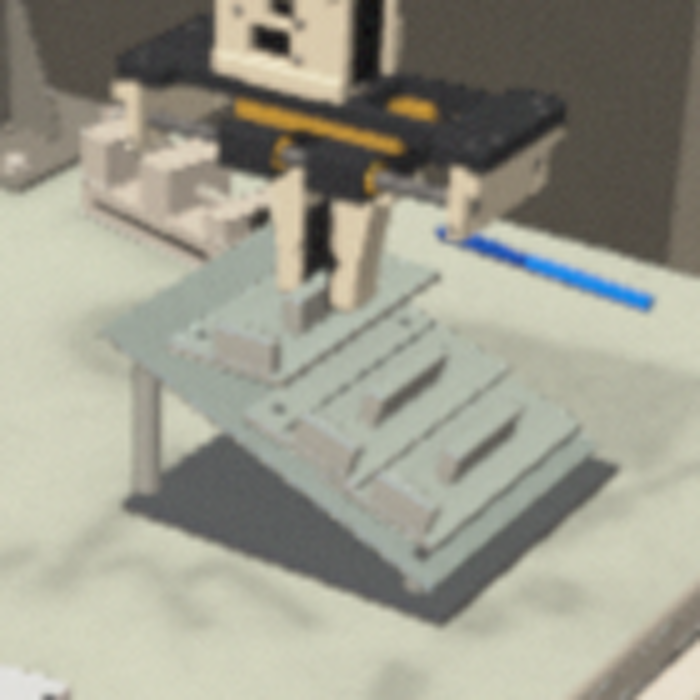

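```bash
python3 - <<'E'
from h import *
import json
np.set_printoptions(precision=4,suppress=True)
st=json.load(open('w5.json'))
w=lambda u,v:(225+(u+.5)/3.3-.5,85+(v+.5)/3.3-.5)
g=lambda u,v,z:onz('wrist',w(u,v),z,st)
z=st['eef_pos'][2]-.1885+.005
U,L=g(42,121,z),g(463,123,z)
a=np.radians(1.84);x=np.array([np.cos(a),np.sin(a)]);y=np.array([-x[1],x[0]])
E=g(434,99,.0585)
for n,P in(('U',U),('L',L),('line',E),('cu',g(318,99,.064))): print(n,P,'guard xy',P[:2]@x,P[:2]@y)
print(status.get_state()['eef_pos'])
E
```

```text
U [ 0.5846 -0.2571  0.0887] guard xy 0.576015438085223 -0.27575301933408963
L [ 0.5215 -0.259   0.0887] guard xy 0.5129223057964586 -0.2755914372268226
line [ 0.5228 -0.2604  0.0585] guard xy 0.5141964304032992 -0.27705888229298975
cu [ 0.5433 -0.2601  0.064 ] guard xy 0.5346609653012014 -0.27738589541106684
[ 0.541  -0.1888  0.2727]
```

{"name": "apply_moves", "arguments": {
  "commands": [
    {"dx": -0.5,"dy": -1.5,"dz": -2,"spin": 0,"hand": 1},
    {"dx": 0,"dy": 0,"dz": -2,"spin": 0,"hand": 1},
    {"dx": 0,"dy": 0,"dz": -1.5,"spin": 0,"hand": 1},
    {"dx": 0,"dy": 0,"dz": 0,"spin": 0,"hand": 1},
    {"dx": 0,"dy": 0,"dz": 0,"spin": 0,"hand": 1}
  ],
  "grip_force": 12
}}

```text
t: 14.6
eef_pos: [0.5403, -0.1904, 0.2667]
ee_rot: [2.269, 1.571, -2.41]
force: [-0.1, 0.4, -3.0]
width: 0.01
```

{"name": "apply_moves", "arguments": {
  "commands": [
    {"dx": 0,"dy": 0,"dz": -1,"spin": 0,"hand": 1},
    {"dx": 0,"dy": 0,"dz": -1,"spin": 0,"hand": 1},
    {"dx": 0,"dy": 0,"dz": 0,"spin": 0,"hand": 1},
    {"dx": 0,"dy": 0,"dz": 0,"spin": 0,"hand": 1},
    {"dx": 0,"dy": 0,"dz": 0,"spin": 0,"hand": 1}
  ]
}}

```text
t: 15.22
eef_pos: [0.5402, -0.1904, 0.2648]
ee_rot: [2.133, 1.571, -2.546]
force: [-2.3, 0.1, 3.2]
width: 0.01
```

{"name": "apply_moves", "arguments": {
  "commands": [
    {"dx": 0,"dy": 0,"dz": 0,"spin": 0,"hand": 1},
    {"dx": -0.3,"dy": 0,"dz": -1,"spin": 0,"hand": 1},
    {"dx": -0.3,"dy": 0,"dz": -1,"spin": 0,"hand": 1},
    {"dx": -0.3,"dy": 0,"dz": -1,"spin": 0,"hand": 1},
    {"dx": -0.3,"dy": 0,"dz": -1,"spin": 0,"hand": 1}
  ],
  "grip_force": 4
}}

```text
t: 15.85
eef_pos: [0.539, -0.1904, 0.2605]
ee_rot: [1.742, 1.571, -2.937]
force: [-2.3, -0.7, 0.6]
width: 0.0108
```

```bash
python3 look.py w6; python3 - <<'E'
from h import *
crop('scene',290,80,430,220,5,'pics/d9.png')
E
```

```text
15.85 [ 0.539  -0.1904  0.2605] yaw_y -178.1 0.010776582920784629 [-2.3  -0.74  0.63] [ 0.    0.33 -0.4   0.   -0.84  0.03]
```

View pics/d9.png

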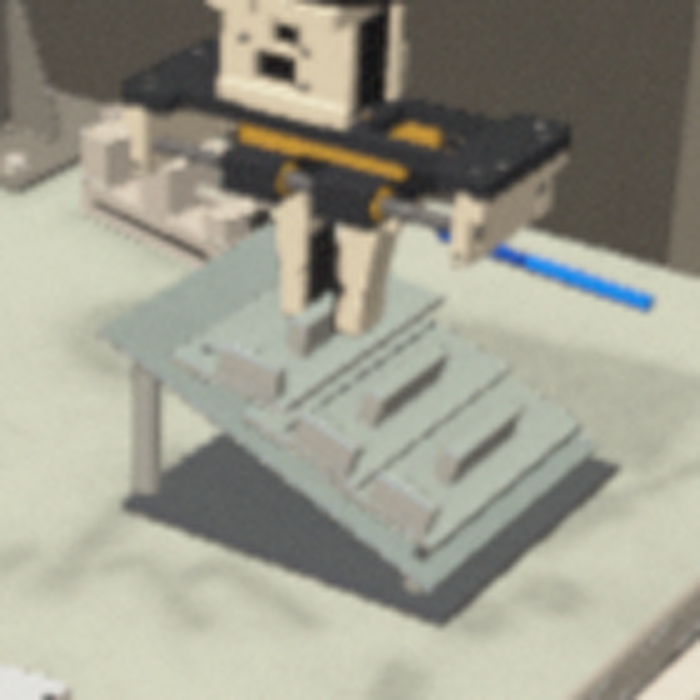

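View pics/w6.png

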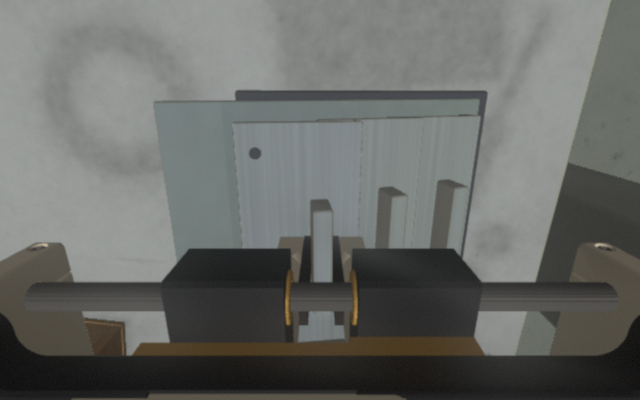

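{"name": "apply_moves", "arguments": {
  "commands": [
    {"dx": -0.3,"dy": 0,"dz": -1,"spin": 0,"hand": 1},
    {"dx": -0.3,"dy": 0,"dz": -1,"spin": 0,"hand": 1},
    {"dx": -0.3,"dy": 0,"dz": -1,"spin": 0,"hand": 1},
    {"dx": -0.3,"dy": 0,"dz": -1,"spin": 0,"hand": 1},
    {"dx": 0,"dy": 0,"dz": 0,"spin": 0,"hand": 1}
  ],
  "grip_force": 3
}}

```text
t: 16.58
eef_pos: [0.5381, -0.1903, 0.2567]
ee_rot: [-1.667, 1.57, -0.062]
force: [-0.1, -1.8, -0.8]
width: 0.0123
```

```bash
python3 look.py w7; python3 - <<'E'
from h import *
a=cv2.imread('pics/w7.png')
crop('',225,85,465,255,3.3,'pics/c10.png',a)
crop('scene',290,80,430,220,5,'pics/d10.png')
E
```

```text
16.575 [ 0.5381 -0.1903  0.2567] yaw_y -178.09 0.012310004400199245 [-0.07 -1.82 -0.85] [ 0.    0.33 -0.41  0.   -0.83  0.03]
```

View pics/d10.png

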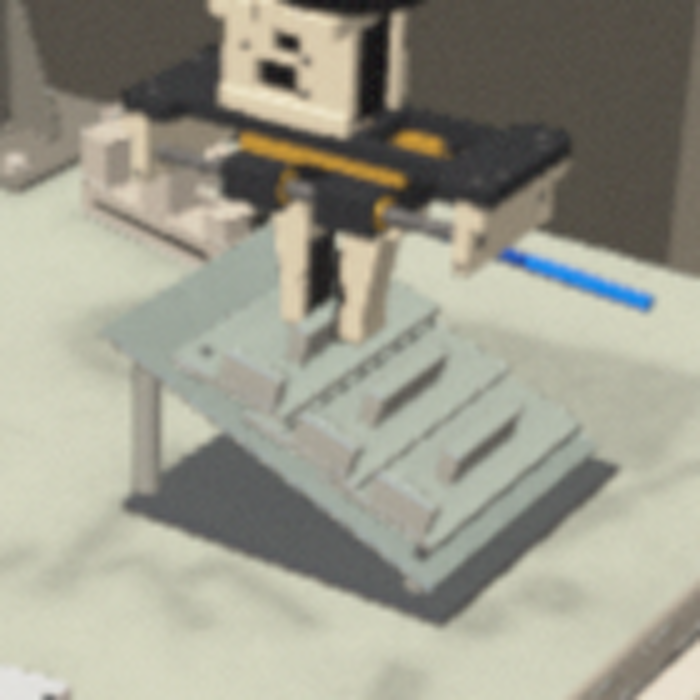

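View pics/c10.png

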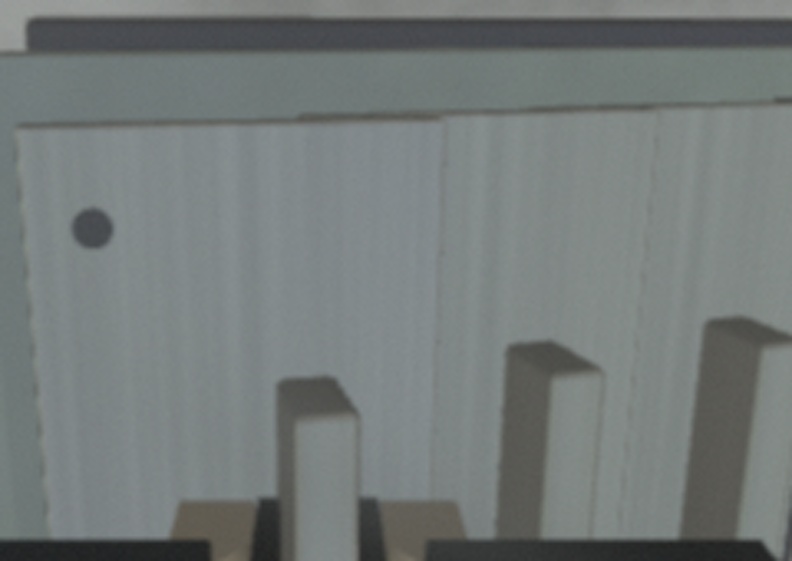

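{"name": "apply_moves", "arguments": {
  "commands": [
    {"dx": -0.3,"dy": 0,"dz": -1,"spin": 0,"hand": 1},
    {"dx": -0.3,"dy": 0,"dz": -1,"spin": 0,"hand": 1},
    {"dx": -0.2,"dy": 0,"dz": -0.5,"spin": 0,"hand": 1},
    {"dx": 0,"dy": 0,"dz": 0,"spin": 0,"hand": 1},
    {"dx": 0,"dy": 0,"dz": 0,"spin": 0,"hand": 1}
  ],
  "grip_force": 3
}}

```text
t: 17.3
eef_pos: [0.5371, -0.1903, 0.2542]
ee_rot: [-1.155, 1.571, 0.449]
force: [0.6, 0.8, -1.3]
width: 0.013
```

```bash
python3 look.py w8; python3 - <<'E'
from h import *
a=cv2.imread('pics/w8.png')
crop('',225,85,465,255,3.3,'pics/c11.png',a)
crop('scene',290,80,430,220,5,'pics/d11.png')
E
```

```text
17.3 [ 0.5371 -0.1903  0.2542] yaw_y -178.09 0.012950719526281065 [ 0.58  0.81 -1.28] [ 0.    0.33 -0.41 -0.   -0.83  0.03]
```

View pics/d11.png

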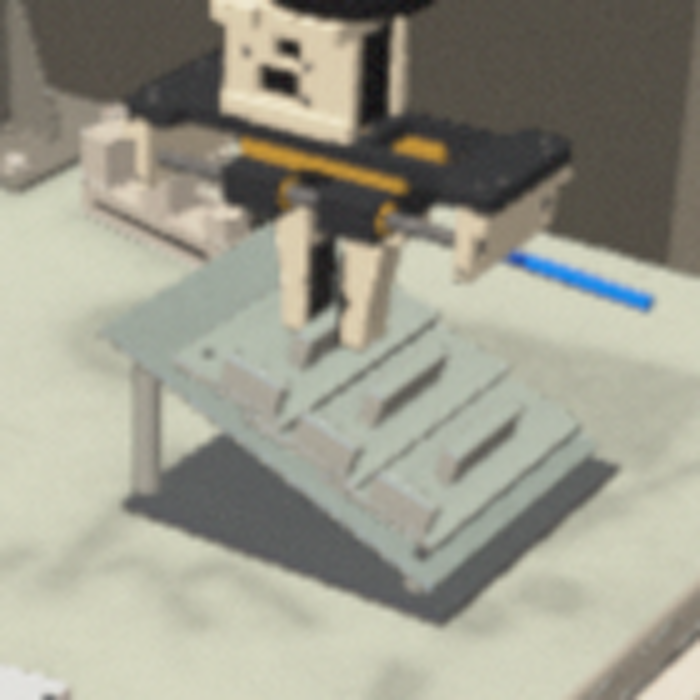

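View pics/c11.png

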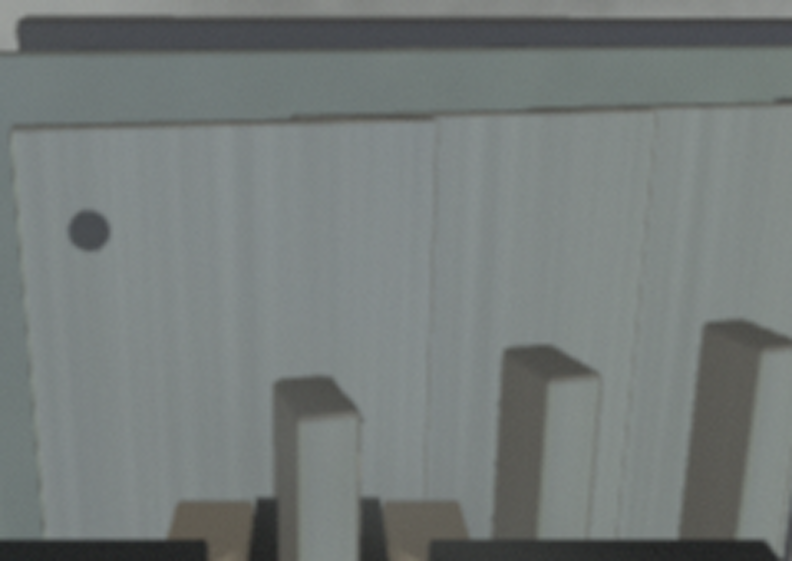

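{"name": "apply_moves", "arguments": {
  "commands": [
    {"dx": 0,"dy": 0,"dz": 0,"spin": 0,"hand": 0.84},
    {"dx": 0,"dy": 0,"dz": 0,"spin": 0,"hand": 0.82},
    {"dx": 0,"dy": 0,"dz": 0,"spin": 0,"hand": 0.8},
    {"dx": 0,"dy": 0,"dz": 0,"spin": 0,"hand": 0.77},
    {"dx": 0,"dy": 0,"dz": 0,"spin": 0,"hand": 0.77}
  ]
}}

```text
t: 18.02
eef_pos: [0.537, -0.1904, 0.2542]
ee_rot: [1.509, 1.571, 3.113]
force: [0.2, 0.1, -1.1]
width: 0.0201
```

{"name": "apply_moves", "arguments": {
  "commands": [
    {"dx": 0,"dy": 0,"dz": 5,"spin": 0,"hand": 0.77},
    {"dx": 0,"dy": 5,"dz": 15,"spin": 0,"hand": 0.77},
    {"dx": 0,"dy": 20,"dz": 30,"spin": 0,"hand": 0.77},
    {"dx": 0,"dy": 25,"dz": 20,"spin": 0,"hand": 0.77},
    {"dx": 0,"dy": 25,"dz": 0,"spin": 0,"hand": 0.77}
  ]
}}

```text
t: 18.65
eef_pos: [0.5376, -0.1145, 0.3274]
ee_rot: [-1.573, 1.566, 0.032]
force: [0.8, 0.4, 0.5]
width: 0.0202
```

{"name": "apply_moves", "arguments": {
  "commands": [
    {"dx": 0,"dy": 15,"dz": 0,"spin": 0,"hand": 0.77},
    {"dx": 0,"dy": 0,"dz": 0,"spin": 0,"hand": 0.77},
    {"dx": 0,"dy": 0,"dz": 0,"spin": 0,"hand": 0.77},
    {"dx": 0,"dy": 0,"dz": 0,"spin": 0,"hand": 0.77},
    {"dx": 0,"dy": 0,"dz": 0,"spin": 0,"hand": 0.77}
  ]
}}

```text
t: 19.27
eef_pos: [0.537, -0.1009, 0.3239]
ee_rot: [1.787, 1.57, -2.893]
force: [0.2, 0.2, -0.3]
width: 0.0201
```

```bash
python3 look.py w9; python3 - <<'E'
from h import *
crop('side',290,110,430,220,5.5,'pics/d12.png')
E
```

```text
19.275 [ 0.537  -0.1009  0.3239] yaw_y -178.14 0.020115860834557797 [ 0.19  0.15 -0.26] [ 0.17  0.22 -0.38  0.   -0.97 -0.14]
```

View pics/w9.png

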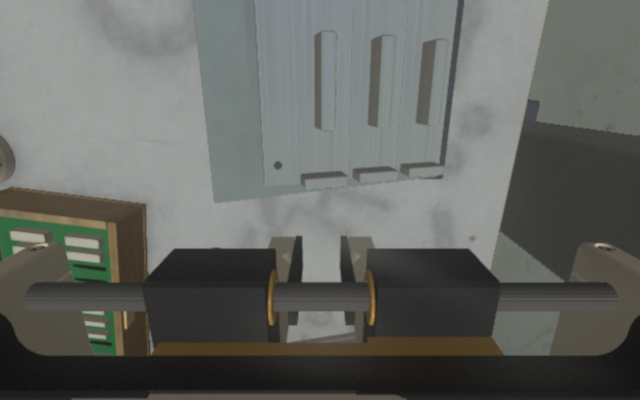

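View pics/d12.png

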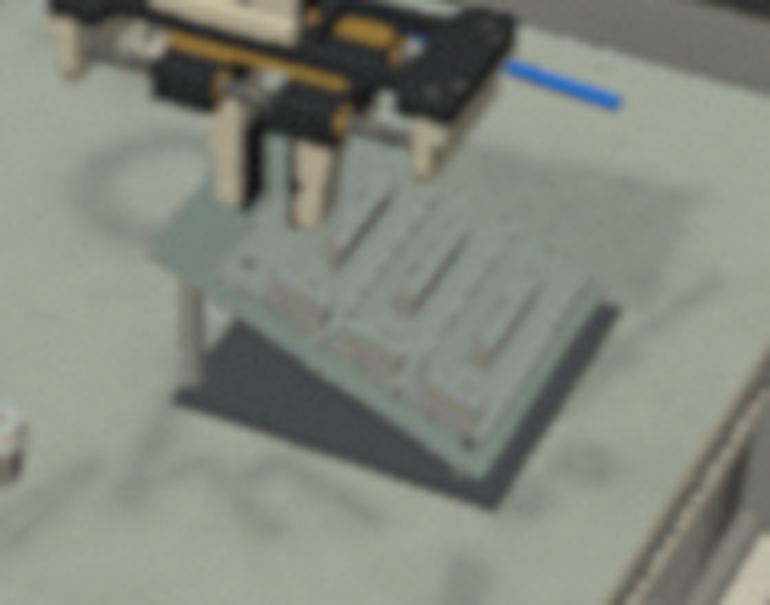

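```bash
python3 - <<'E'
from h import *
a=cv2.imread('pics/w9.png')
crop('',190,0,470,210,2.85,'pics/c12.png',a)
E
```

```text
(no output)
```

View pics/c12.png

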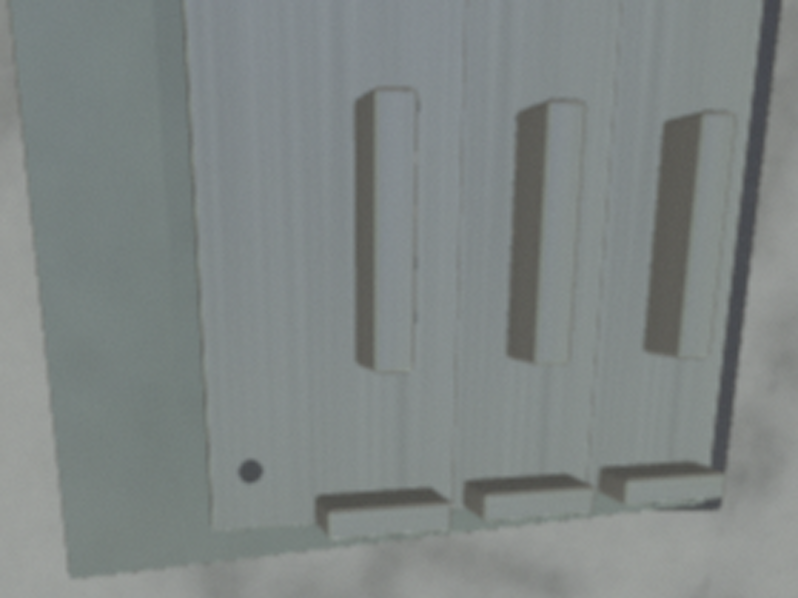

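```bash
python3 - <<'E'
from h import *
import json
np.set_printoptions(precision=1,suppress=True)
st=json.load(open('w9.json'))
R=Ro.from_euler('ZY',[1.84,-16],degrees=True).as_matrix();O=np.array([.5207,-.1905,.0585])
def lap(u,v,zl):
    e,d=ray('wrist',(190+(u+.5)/2.85-.5,(v+.5)/2.85-.5),st)
    e=R.T@(e-O);d=R.T@d; return (e+d*(zl-e[2])/d[2])*1000
for nm,zl,pts in [('slat rib',.023,[(378,89),(415,89),(410,371),(375,371)]),('fix rib2',.018,[(552,100),(586,101),(570,364),(535,364)]),('fix rib1',.013,[(703,111),(736,113),(713,357),(681,357)]),
 ('tab s',.021,[(329,510),(449,501),(449,533),(331,538)]),('tab2',.016,[(482,493),(593,487),(592,512),(483,518)]),('tab1',.011,[(623,478),(724,471),(720,497),(626,503)]),
 ('slat low edge',.005,[(464,60),(456,330),(450,480)]),('fix2 low edge',0,[(616,60),(600,330),(590,465)]),('slat hole',.005,[(250,470)]),('slat up edge',.005,[(186,20),(197,260),(212,527)])]:
    P=np.array([lap(u,v,zl) for u,v in pts]);print(nm,P.mean(0)); print(P[:,:2].tolist().__repr__() if 0 else P[:,:2].round(1).ravel())
E
```

```text
slat rib [21.8 -0.3 23. ]
[ 25.7 -29.8  17.4 -30.1  17.7  29.4  26.3  29.1]
fix rib2 [-21.5  -0.4  18. ]
[-17.3 -30.2 -25.9 -30.3 -26.1  29.5 -16.5  29.3]
fix rib1 [-65.8  -0.5  13. ]
[-60.6 -30.3 -70.1 -30.2 -71.2  29.5 -61.3  29.2]
tab s [21.6 65.9 21. ]
[37.2 62.1  6.4 62.   6.2 70.3 36.8 69.1]
tab2 [-20.6  65.5  16. ]
[ -4.5  61.8 -36.3  62.3 -36.6  69.3  -5.   68.6]
tab1 [-64.7  65.4  11. ]
[-48.2  61.7 -80.5  61.7 -80.2  69.3 -49.8  68.9]
slat low edge [-0.2 14.1  5. ]
[ -0.5 -39.8  -0.3  21.6   0.2  60.6]
fix2 low edge [-43.7  13.3   0. ]
[-43.  -42.9 -44.   22.8 -44.   60.1]
slat hole [53.5 54.6  5. ]
[53.5 54.6]
slat up edge [63.6  9.7  5. ]
[ 63.3 -44.2  63.7   4.8  63.7  68.6]
```

```bash
python3 - <<'E'
from h import *
crop('scene',290,95,430,215,5.5,'pics/d13.png')
E
```

```text
(no output)
```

View pics/d13.png

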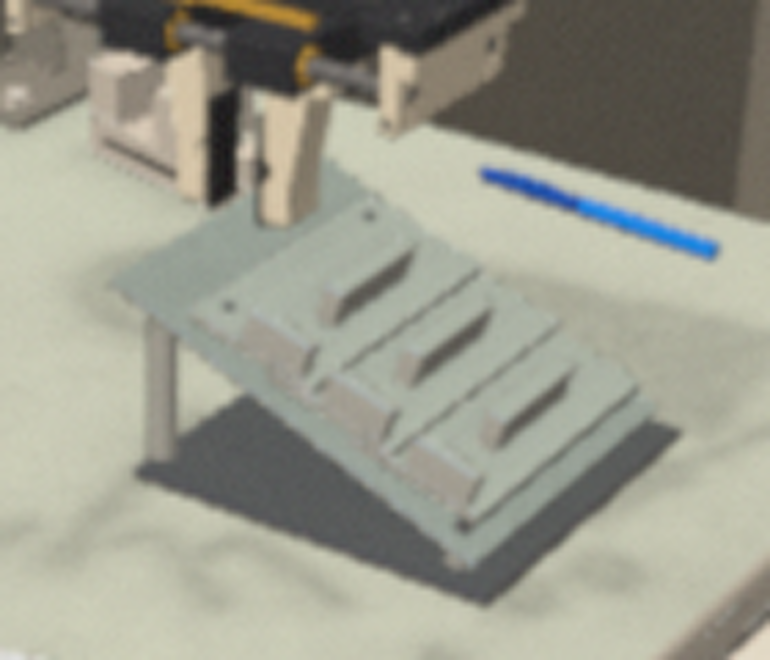

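The slat lies flat, evenly spaced with the two fixed courses, and its step shadow matches theirs. The fingers are clear of it.

```bash
python3 -c "
from station import arm
print(arm.job_done())"
```

```text
the job is handed in; nothing more can be done
None
```

I drew the slat out of the sleeve by its tab, let it lie on the tray, and took it again by the rib. I set its upper edge on the deck and eased the rest down onto the slope with a light grip, then released it and backed off. I handed the job in at about 19.4 s; no verdict is reported.

**Last wrist-camera check after release:**

| Measure | Result | Allowed |
|---|---|---|
| Lower edge from the scribed line | about 0.5 mm or less | 4 mm |
| Ends against the course below | within about 0.5 mm | 5 mm |
| Squareness to the line | about 0.01 rad | 0.05 rad |

- **Flatness:** I judged this by eye from the scene picture, where the slat lies like the two fixed courses. I did not measure it separately.
- **Scribed line:** the slat's edge covers it, so I used its position measured before placing. The 43–44 mm spacing to the fixed ribs and edges agreed with that, against 44 mm expected.
- **Other parts:** the arm worked clear of the small parts all along, though I did not measure their positions again at the end. No check failed.

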